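# Square up and clear the jeweller's bench

## Task

Get the jeweller's bench ready: first hang the small brass basket, which is standing in the corner of the aluminium L-shaped bench stop, by its handle on the hook. Then push the wooden sawing block square and flush into that corner against both strips, and push the white stone tray square and flush against the long strip and the side of the block, turning neither of them round. Stand every file from the sloping rest tip down in the upright holder, one to a slot, and leave the glue bottle, jar and bowl where they are.

Things in the scene. Friction and masses are not known exactly. Their poses are not given: they have to be found in the camera images.
- fence: L-shaped bench stop of two fixed aluminium strips 16 high and 14 wide. Origin: the inside corner at bench height. The long strip's inner face lies along -y from the origin for 296 (stop on the +x side); the short strip's inner face lies along -x for 75 (stop on the +y side). The free space is at -x, -y.
- block: Loose wooden sawing block 80 (x) by 90 (y) by 24 high, 0.16 kg, brass stud on top near its +x +y corner. Origin: centre of its underside; z up. Home: its +x face on the long strip and its +y face on the short strip, so the origin is at (-40, -45) mm in the fence frame and the axes agree with the fence's.
- block_corner (a point): The block's stud corner (its +x +y corner) at the underside; it belongs at the fence origin.
- tray: Loose open white tray 60 (x) by 60 (y) by 20 high, walls 3, coloured stones fixed inside, 0.09 kg. Origin: centre of its underside; z up. Home: its +x face on the long strip and its +y face on the block's -y face: origin at (-30, -120) mm in the fence frame, axes as the fence's.
- tray_corner (a point): The tray's +x +y corner at the underside.
- basket: Loose brass basket, 44 wide, 35 deep, 0.07 kg, with a stiff square bail: legs at y = +-23.5, a level bar 6 by 6 along y, underside 78 above the origin. On its middle stands a black finger tab 20 (x) by 9 (y) by 28 tall, from 84 to 112 above the origin: pinch it across y. Origin: centre of the underside; z up. It starts upright in the fence corner.
- bar (a point): Middle of the underside of the basket's bail bar, the spot that rests on the hook; 78 mm above the basket origin.
- tab (a point): On the basket's axis, 101 mm above its origin, the grip point of the finger tab.
- hook: Fixed steel hook stand, base 100 by 90 by 14, post 14 thick at local x = +20 mm, 192 high. From the post a level round arm of 8 mm, its top 190 above the bench, runs to local x = -42, then turns up: the tip ends at x = -50, 210 above the bench. Arm points to local -x. Origin: centre of the base at bench height.
- seat (a point): Where the bail bar should rest: on top of the arm, between tip and post, local x = -18, 190 above the bench. The basket's bar lies across the arm, i.e. the basket's x along the hook's x.
- rest: Fixed dark wooden sloping file rest, base 100 by 150, about 80 high, three slots in a row along y, 52 apart, holding the files leaning about 27 degrees towards local +x (their handles upwards and to +x). The slots are 57 deep along the slope and 11 square. Origin: bench height, under the middle slot's foot.
- holder: Fixed light wooden upright holder, block 34 (x) by 150 (y) by 62 high on a foot 60 by 158 by 6, three slots in a row along y, 52 apart, each 13 square, with a 2 mm chamfer, floor 5 above the bench. Origin: centre of the underside. Empty at the start.
- slot1 (a point): Centre of the mouth of holder slot 1, 62 above the bench, at local y = -52 mm.
- slot2 (a point): Centre of the mouth of holder slot 2, 62 above the bench, at local y = 0 mm.
- slot3 (a point): Centre of the mouth of holder slot 3, 62 above the bench, at local y = 52 mm.
- file1: Hand file, 150 long, 40 g: steel blade 6 thick with a tapered tip for 70 mm, then a red round handle 14 thick from 70 to 150 mm. Origin: the tip; z runs along the file to the handle's end. May be absent (then None).
- file2: Hand file, 150 long, 40 g: steel blade 6 thick with a tapered tip for 70 mm, then a yellow round handle 14 thick from 70 to 150 mm. Origin: the tip; z runs along the file to the handle's end. May be absent (then None).
- file3: Hand file, 150 long, 40 g: steel blade 6 thick with a tapered tip for 70 mm, then a blue round handle 14 thick from 70 to 150 mm. Origin: the tip; z runs along the file to the handle's end. May be absent (then None).
- glue: Bystander: white glue bottle with blue cap, 44 wide, 120 tall. Origin: centre of the underside.
- jar: Bystander: greenish jar with a yellow lid, 70 wide, 100 tall. Origin: centre of the underside.
- bowl: Bystander: green bowl, 110 wide, 50 tall. Origin: centre of the underside.
Mind the look-alikes: they are no part of the job. What is shaped like the basket but green or turquoise is not meant.

How it is judged (in metres and radians):
On the way, in this order (a step that is already met when the one before it is completed fails the run):
1. the basket hangs by its bail on the hook (x of bar in the frame of hook between -0.045 and 0.016 m and y of bar in the frame of hook between -0.022 and 0.022 m and z of bar in the frame of hook between 0.183 and 0.2 m and angle between basket's own z axis and vertical below 0.35 rad and linear speed of basket below 0.05 m/s), for 0.2 s.
2. the block is square and flush in the fence corner (x of block_corner in the frame of fence between -0.003 and 0.003 m and y of block_corner in the frame of fence between -0.003 and 0.003 m and angle between the x axis of block and the x axis of fence, either way round below 0.04 rad and angle between block's own z axis and vertical below 0.05 rad), for 0.2 s.
At the end, for the whole second after the job is handed in: Basket hangs still by its bail on the hook; block within 3 mm of both strips at the corner, tray within 3 mm of the long strip and the block, both square to 0.04 rad; each file present stands at the bottom of its own holder slot; all at rest (all of step 1 and all of step 2 and x of tray_corner in the frame of fence between -0.003 and 0.003 m and y of tray_corner in the frame of block between -0.048 and -0.042 m and angle between the x axis of tray and the x axis of fence, either way round below 0.04 rad and angle between tray's own z axis and vertical below 0.05 rad and z of each of file1, file2, file3 in the frame of holder below 0.015 m and x of file1 in the frame of holder between -0.012 and 0.012 m and y of file1 in the frame of holder between -0.062 and 0.062 m and angle between each of file1, file2, file3's own z axis and vertical below 0.35 rad and x of file2 in the frame of holder between -0.012 and 0.012 m and y of file2 in the frame of holder between -0.062 and 0.062 m and x of file3 in the frame of holder between -0.012 and 0.012 m and y of file3 in the frame of holder between -0.062 and 0.062 m and horizontal distance between file1 and file2 above 0.03 m and horizontal distance between each of file1, file2 and file3 above 0.03 m and linear speed of each of block, tray, file1, file2, file3 below 0.03 m/s); the robot touches nothing.
It fails at once if the glue was knocked aside (more than 3 cm) (distance of glue from where it was at the start of the episode above 0.03 m).
It fails at once if the jar was knocked aside (more than 3 cm) (distance of jar from where it was at the start of the episode above 0.03 m).
It fails at once if the bowl was knocked aside (more than 3 cm) (distance of bowl from where it was at the start of the episode above 0.03 m).
Of file1, file2, file3 only 2 to 3 are there at a start; the rules pass over those that are not, and their reading is None.
At some moment in a run one of block, tray may be knocked a few centimetres aside while the robot is not near it.
It also fails if it takes over 210 s, if anything falls off the work surface, if the arm or the gripper's body presses on something with over 40 N, if the wrist force passes 120 N, or if a joint passes its speed limit or range.

## Robot

A 7-joint arm with a two-finger parallel gripper is mounted at the origin on the work surface. World frame = base frame: x ahead of the robot, y to its left, z up, the work surface at z = 0. Lengths are in mm, angles in rad, forces in N, time in s.
With the tool pointing down it reaches from about 400 to 875 mm from the base axis. Payload 4.4 kg.
Tool frame: the origin (TCP) lies on the centre line of the jaws, within the pads' length; the fingertips stand 14 mm ahead of it and the grasp point (between the pads) lies 5 mm behind it (tips_ahead is the distance from the TCP to the fingertips, in mm); z points along the fingers, y is the line along which they close (so a half turn about z gives the same grasp; the last joint's range is limited). The gripper opens to 85 mm and grips with 20 to 120 N. Pads are 22 mm wide; open, the fingers measure 114 mm over their backs; the gripper's body (76 mm by 85 mm) begins 54 mm behind the grasp point. The pads swing forward as they close: fully open they stand 13 mm farther back than shut.
Start: joints at [-1.235, 0.628, 0.038, 1.517, -0.027, 0.996, -0.02], TCP at [254.178, 598.257, 245.313] pointing down, gripper open.
Joint ranges: [-3.06, 3.06], [-0.37, 2.12], [-1.25, 1.32], [0.18, 2.47], [-1.1, 4.24], [0.23, 1.98], [-2.94, 2.94]. Speed limits (rad/s): [2.57, 2.57, 3.14, 3.14, 3.14, 3.14, 3.14].

## Interface

Orientations are given as [roll, pitch, yaw] about the fixed x, y, z axes, in that order (R = Rz(yaw) Ry(pitch) Rx(roll)).
In Python, from cell import * gives the robot as it stands.
- The arm moves only by the tool move_arm, never from a script. Its argument "rows" is text: rows parted by semicolons, each of 7 numbers parted by spaces: the shift along the tool's x, y, z scaled (see below), then the turn, a rotation vector about the tool's x, y, z scaled (see below), then the closure, from -1 (fully open) to 1 (shut). A call has 1 to 12 rows; each row is the pose to reach, as a shift and turn from the pose commanded when the call began, along the tool's axes at that moment; what a row does not reach only later rows make up. The controller multiplies each number of a shift by 0.3 m and each number of a turn by pi/2 rad. A row lasts 1/12 s, in which the tool goes at most 41.7 mm and 7.16 degrees, less where a joint would pass 70% of its speed; a pose out of reach is approached as far as the arm can. A call with a number of a shift or a turn outside -1 to 1 is refused whole. A call with a gripper value outside its range is refused whole. The fingers move at their own pace and stop on an object; the grip force is fixed at half the most. Time passes only in rows, so rows that repeat a pose let the fingers close. It gives the time, the measured TCP pose, the force, the opening and the grip force at its end, in the units of the state.
- read_state(): the state, without advancing time (a new reading comes with each control period).
- get_image(name): name is "scene" or "top"; returns a dict with "img" (384x512x3 uint8, red, green, blue), "vfov" (degrees; the focal length in pixels is half the picture's height over the tangent of half this angle, whatever the lens; pixels are square), "cx", "cy" (the principal point, pixels), "extrinsics" (4x4, takes a point from camera to world coordinates). Camera axes: x right, y up, looking along -z (the intrinsics and any distortion apply to the point x, -y, -z); pixel columns grow to the right and rows downward; lengths in mm; the calibration is good to about 2 mm. A picture is of the moment at which its call begins. There is no depth.
- finish_job(): hands the job in; it is judged then, once.
The state is a dict: "clock": time; "qpos": joint angles; "qd": joint speeds; "tau": joint torques, N m; "eef_pos": TCP position; "tool_rot": TCP orientation; "force": force on the tool from outside, world axes, zero at the start; "torque": the same for the moment, N m; "width": finger opening in mm; "gripper_force": force on a finger pad.
Only numpy, scipy, OpenCV 4.12 (cv2) and the standard library are available. Lean on these libraries where they do the work, as an engineer would, in place of code of your own. Each camera call takes 0.05 s, during which the arm holds its last target. There are 200 camera calls.

## Working session

There is one attempt and no reset: what is moved stays moved. The work goes in short steps, Python scripts to look and compute and a tool call to move; the robot and the scene stay as the last step left them, time stands still between calls to the robot, and variables do not carry over. Pictures are saved under pics/ and viewed, at most 14 in all, crops included, and the job is handed in when it is done.

Besides the shell and the picture viewer there is one more tool, called after "Call:" as name(argument=value, ...), one argument or row to a line, values as JSON. move_arm: Moves the arm, as the interface text tells. Its arguments: {"type":"object","properties":{"rows":{"type":"string"}},"required":["rows"]}

```bash
ls; mkdir -p pics; python3 - <<'E'
from cell import *
import cv2, json, numpy as np
for n in ("scene","top"):
    g=get_image(n); cv2.imwrite(f"pics/{n}0.png",cv2.resize(g["img"][:,:,::-1],(800,600),interpolation=cv2.INTER_CUBIC))
    print(n,{k:(np.round(v,4).tolist() if k!="img" else 0) for k,v in g.items()})
    np.save(f"{n}0.npy",g["img"])
s=read_state();print(s)
E
```

```text
pics
scene {'img': 0, 'vfov': 46.4842, 'cx': 253.5859, 'cy': 192.7032, 'extrinsics': [[-0.7488, -0.555, 0.3625, 1092.8345], [0.6627, -0.6156, 0.4264, 562.7022], [-0.0135, 0.5595, 0.8287, 1242.2094], [0.0, 0.0, 0.0, 1.0]]}
top {'img': 0, 'vfov': 52.7752, 'cx': 251.6131, 'cy': 201.2523, 'extrinsics': [[-0.0146, 0.9989, -0.0435, 567.9836], [-0.9998, -0.014, 0.0143, 10.6614], [0.0137, 0.0437, 0.999, 1055.1406], [0.0, 0.0, 0.0, 1.0]]}
{'clock': 0.1, 'qpos': array([-1.23483636,  0.62930144,  0.03842819,  1.51825305, -0.02695976,
        0.99629402, -0.02000176]), 'qd': array([-0.00262798, -0.00337787, -0.00119516, -0.00023293, -0.00225987,
       -0.00196907,  0.00014485]), 'tau': array([ 2.97530627e-03, -5.64533150e+01,  1.23062287e+00, -1.93978339e+01,
        1.13287690e-02,  5.30821737e-03, -1.75190763e-06]), 'eef_pos': array([253.94082892, 597.76622284, 244.45453094]), 'tool_rot': array([-3.13985491e+00,  4.37954275e-05,  2.73986660e+00]), 'force': array([ 0.56796009, -0.01427321,  0.28650768]), 'torque': array([ 0.00032065,  0.02119722, -0.02764572]), 'gripper_force': 0.0, 'width': 85.3238010486596}
```

View pics/scene0.png

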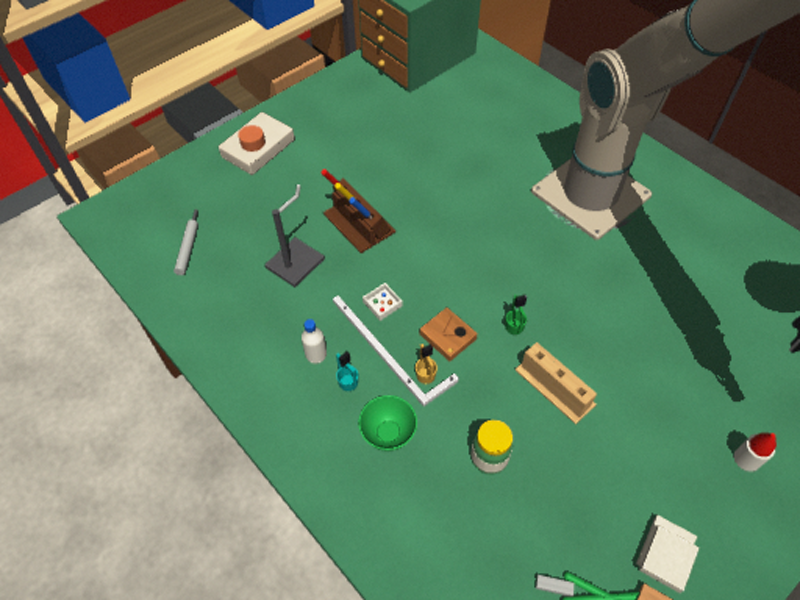

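View pics/top0.png

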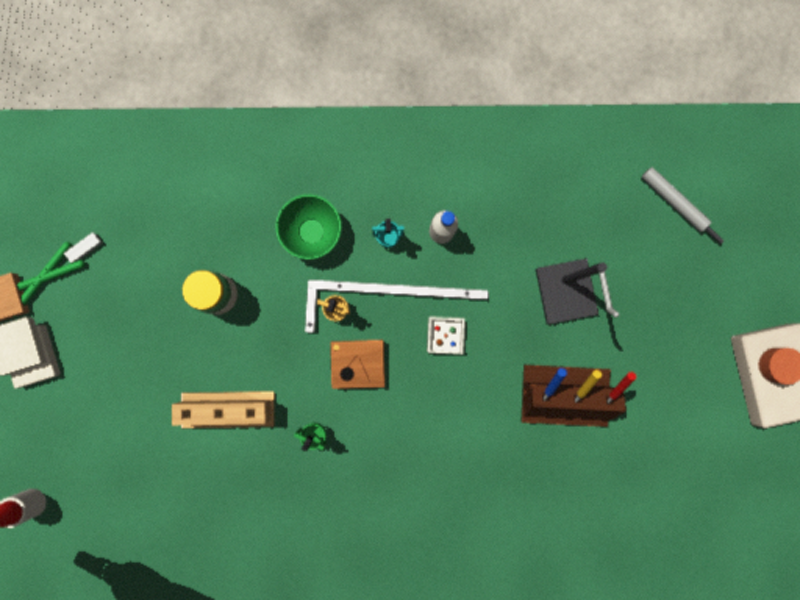

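Scene view shows the brass basket at (426,365), turquoise look-alike (347,375), green look-alike (515,315); top view has them at (335,308), (388,235), (313,437). The basket wanted is the brass one inside the white L corner. Next, a close crop for precise pixels.

```bash
cat > h.py <<'E'
import numpy as np, cv2, json
from cell import *
def cam(g): 
    return dict(f=192/np.tan(np.radians(g["vfov"])/2),cx=g["cx"],cy=g["cy"],E=np.array(g["extrinsics"]))
def ray(c,u,v,z):
    d=c["E"][:3,:3]@np.array([(u-c["cx"])/c["f"],-(v-c["cy"])/c["f"],-1]); o=c["E"][:3,3]
    return o+d*(z-o[2])/d[2]
def proj(c,p):
    q=(np.atleast_2d(p)-c["E"][:3,3])@c["E"][:3,:3]
    return np.c_[c["cx"]+c["f"]*q[:,0]/-q[:,2], c["cy"]+c["f"]*q[:,1]/q[:,2]]
def crop(img,u0,v0,w,h,s,name,grid=10):
    a=cv2.resize(img[v0:v0+h,u0:u0+w,::-1],None,fx=s,fy=s,interpolation=cv2.INTER_CUBIC)
    for u in range((u0//grid+1)*grid,u0+w,grid):
        cv2.line(a,((u-u0)*s,0),((u-u0)*s,6),(255,255,255),1)
        if u%(2*grid)==0: cv2.putText(a,str(u),((u-u0)*s-8,16),0,.35,(255,255,255),1)
    for v in range((v0//grid+1)*grid,v0+h,grid):
        cv2.line(a,(0,(v-v0)*s),(6,(v-v0)*s),(255,255,255),1); cv2.putText(a,str(v),(8,(v-v0)*s+4),0,.35,(255,255,255),1)
    cv2.imwrite("pics/"+name+".png",a)
E
python3 - <<'E'
from h import *
t=np.load("top0.npy"); s=np.load("scene0.npy")
crop(t,185,170,130,97,6,"c1"); crop(t,325,155,100,120,5,"c2"); crop(s,165,100,100,95,6,"c3")
crop(s,205,175,180,95,4,"c4")
E
```

```text
(no output)
```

View pics/c1.png

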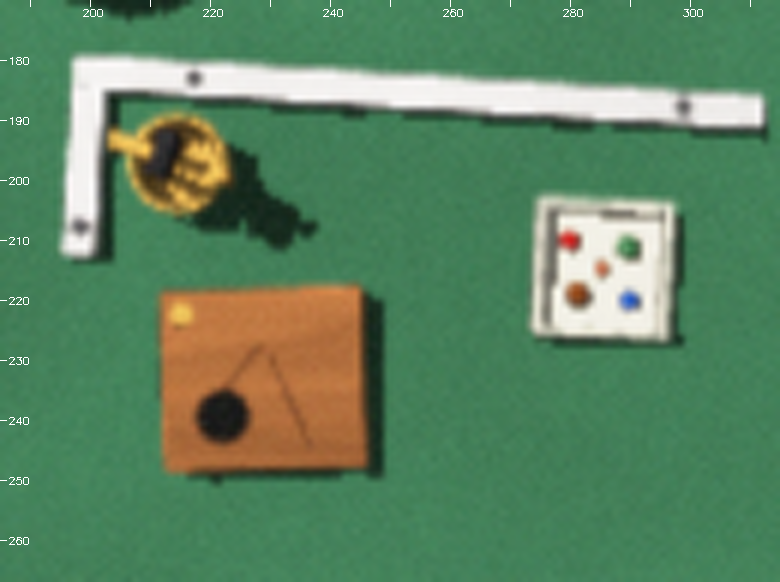

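View pics/c2.png

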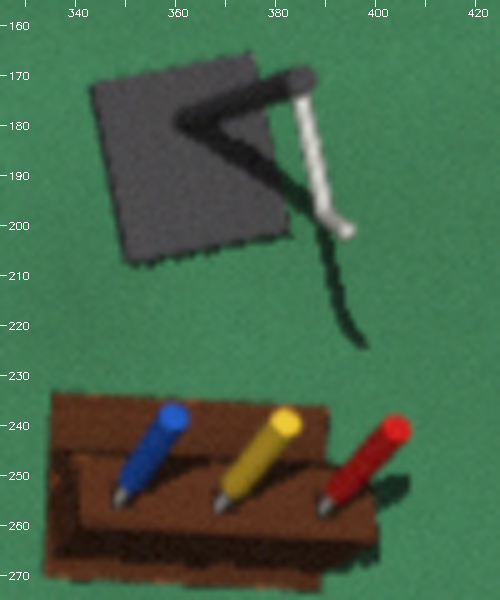

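View pics/c3.png

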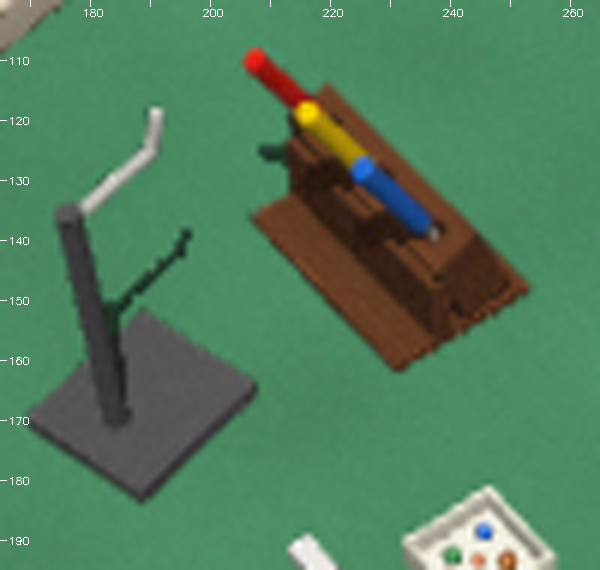

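View pics/c4.png

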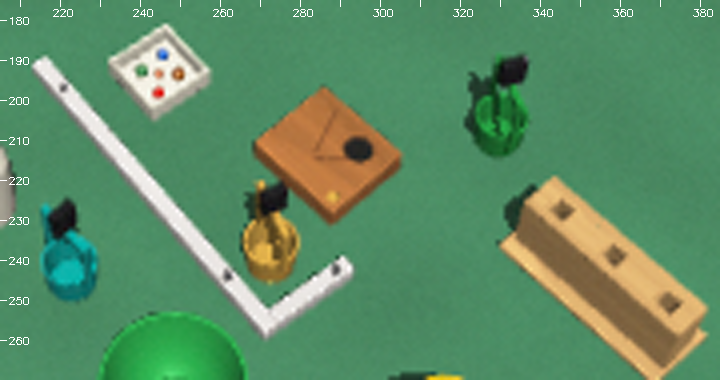

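Crops: brass basket tab at top (212,195)/scene (273,224), the only brass one, inside the corner. Block stud corner, tray corners, hook base, elbow and tip, three files and three holder slots are all readable. I'll fit poses from these pixels in both cameras.

```bash
cat > fit.py <<'E'
from h import *
from scipy.optimize import least_squares
T=cam(get_image("top")); S=cam(get_image("scene"))
import sys
OFF=float(sys.argv[1]) if len(sys.argv)>1 else 0.5
def px(L,u0,v0,s): L=np.array(L,float); return np.c_[u0+(L[:,0]+.5)/s-OFF, v0+(L[:,1]+.5)/s-OFF]
c1=lambda *L:px(L,185,170,6); c2=lambda *L:px(L,325,155,5); c3=lambda *L:px(L,165,100,6); c4=lambda *L:px(L,205,175,4); tf=lambda *L:px(L,0,0,1.5625)
def R(a): return np.array([[np.cos(a),-np.sin(a),0],[np.sin(a),np.cos(a),0],[0,0,1]])
def fit(name,obs,x0=(550,0,0)):
    f=lambda p:np.concatenate([(proj(c,(R(p[2])@np.array(l,float).T).T+[p[0],p[1],0])-o).ravel() for c,l,o in obs])
    r=least_squares(f,x0,loss="soft_l1"); e=f(r.x).reshape(-1,2)
    print(name,np.round(r.x,3).tolist(),"rms",round(float(np.sqrt((e**2).mean())),2),"| per cam mean",[np.round(np.mean(a,0),1).tolist() for a in np.split(e,np.cumsum([len(o) for _,_,o in obs])[:-1])],"max",np.round(np.abs(e).max(1),1).tolist())
    return r.x
def tri(a,b):
    f=lambda p:np.r_[(proj(T,p)-a).ravel(),(proj(S,p)-b).ravel()]
    r=least_squares(f,[600,0,50.]); return r.x,np.abs(r.fun).max()
E
cat > m.py <<'E'
from fit import *
fe=fit("fence",[(T,[(0,0,16),(0,-296,16),(14,-296,16),(-75,0,16),(-75,14,16),(14,14,16)],c1((106,91),(764,129),(764,95),(96,257),(62,254),(73,57))),
 (S,[(14,14,16),(14,-296,16),(0,-296,16)],c4((266,320),(33,66),(45,58)))])
q=lambda a,b,z:[(a,b,z),(a,-b,z),(-a,-b,z),(-a,b,z)]
bl=fit("block",[(T,q(40,45,24),c1((161,291),(361,286),(366,468),(165,470))),(S,q(40,45,24),c4((332,213),(254,148),(322,88),(401,157)))])
tr=fit("tray",[(T,q(30,30,20),c1((537,197),(675,205),(668,342),(532,334))),(S,q(30,30,20),c4((155,108),(110,65),(166,25),(210,72)))])
hk=fit("hook",[(T,q(50,45,14)+[(20,0,192),(-42,0,188),(-50,0,210)],c2((90,88),(252,53),(290,233),(127,262),(300,78),(322,213),(347,230))),
 (S,q(50,45,14)+[(20,0,192),(-42,0,188),(-50,0,210)],c3((142,490),(30,412),(140,310),(256,386),(68,210),(155,150),(155,110)))])
ho=fit("holder",[(T,[(0,52,62),(0,0,62),(0,-52,62)],tf((186,414),(218,413),(250,413))),(S,[(0,52,62),(0,0,62),(0,-52,62)],c4((671,302),(615,255),(563,210)))])
for n,a,b in (("blue",(173,417),(363,170)),("yel",(286,422),(308,113)),("red",(396,430),(256,62))): print(n,tri(c2(a),c3(b)))
print("blue low",tri(c2((120,497)),c3((433,234))))
for n,(a,b) in dict(yel=(222,505),red=(327,509)).items(): print(n,"low at z55",ray(T,*c2((a,b))[0],55))
print("blue low z55",ray(T,*c2((120,497))[0],55))
# tab by mask
t=np.load("top0.npy").astype(int); s=np.load("scene0.npy").astype(int)
def blob(im,u0,u1,v0,v1):
    m=np.zeros(im.shape[:2],np.uint8); m[v0:v1,u0:u1]=(im[v0:v1,u0:u1].max(2)<50)
    n,_,st,ce=cv2.connectedComponentsWithStats(m); i=1+np.argmax(st[1:,4]); 
    return ce[i],st[i],(_==i)
a=blob(t,205,219,188,203); b=blob(s,266,280,216,231); print(a[:2],b[:2]); print("tab",tri(a[0],b[0]))
box=np.array([(x,y,z) for x in(-10,10) for y in(-4.5,4.5) for z in(84,112)],float)
def cost(p):
    e=0
    for c,m in((T,a[2]),(S,b[2])):
        uv=proj(c,(R(p[2])@box.T).T+[p[0],p[1],0]); k=8; M=np.zeros((384*k//4,512*k//4),np.uint8)
        o=np.array([m.nonzero()[1].mean()-24,m.nonzero()[0].mean()-24]).astype(int)
        h=cv2.convexHull(((uv-o+.5)*16).astype(np.float32)); M=np.zeros((768,768),np.uint8); cv2.fillConvexPoly(M,np.round(h).astype(np.int32),255)
        w=cv2.resize(M,(48,48),interpolation=cv2.INTER_AREA)/255.; e+=np.abs(w-m[o[1]:o[1]+48,o[0]:o[0]+48]).sum()
    return e
from scipy.optimize import differential_evolution
x=tri(a[0],b[0])[0]
r=differential_evolution(cost,[(x[0]-12,x[0]+12),(x[1]-12,x[1]+12),(-1.2,1.2)],seed=1,maxiter=60); print("basket",r.x,r.fun)
for y in(-.5,-.25,0,.25): print(y,min(cost([r.x[0]+i,r.x[1]+j,y]) for i in(-2,-1,0,1,2) for j in (-2,-1,0,1,2)))
E
python3 m.py 0.5; python3 m.py 0 | head -5
```

```text
fence [659.392, 128.864, -0.069] rms 0.75 | per cam mean [[-0.1, 0.2], [-0.6, 0.4]] max [0.4, 0.3, 0.2, 0.4, 0.5, 0.2, 2.7, 0.8, 0.8]
block [530.596, 59.738, 0.013] rms 0.64 | per cam mean [[-0.4, -0.1], [-0.2, -0.9]] max [0.7, 0.3, 0.4, 0.7, 0.4, 1.7, 0.9, 0.8]
tray [576.283, -92.097, -0.058] rms 0.49 | per cam mean [[-0.4, 0.0], [-0.4, -0.5]] max [0.4, 0.8, 0.5, 0.2, 0.8, 1.1, 0.4, 0.6]
hook [650.214, -305.065, 546.814] rms 0.48 | per cam mean [[-0.1, 0.1], [-0.3, 0.0]] max [1.0, 0.3, 0.2, 0.4, 0.6, 0.7, 0.4, 0.6, 1.0, 0.4, 0.7, 0.6, 0.8, 0.1]
holder [454.33, 285.221, -125.662] rms 0.41 | per cam mean [[-0.5, 0.2], [-0.6, -0.2]] max [0.5, 0.5, 0.4, 0.8, 0.4, 0.5]
blue (array([ 517.58425946, -251.35636117,  153.69437707]), np.float64(0.3454141492220799))
yel (array([ 514.40906328, -303.49032232,  155.30489345]), np.float64(0.4753281781468104))
red (array([ 509.72220761, -356.29949705,  151.8627511 ]), np.float64(0.4517641011024125))
blue low (array([ 473.23445507, -248.4552988 ,   68.79238422]), np.float64(0.0920017172545613))
yel low at z55 [ 466.84006718 -304.69811679   55.       
[... 518 characters left out ...]

0.25 46.99215686274509
fence [657.948, 127.858, -0.068] rms 0.83 | per cam mean [[-0.3, 0.2], [-0.9, -0.6]] max [0.5, 0.4, 0.2, 0.5, 0.5, 0.3, 1.7, 1.6, 1.7]
block [529.307, 59.551, 0.011] rms 1.03 | per cam mean [[-0.9, -0.2], [-0.5, -1.6]] max [1.1, 0.6, 0.7, 1.1, 0.7, 2.5, 1.6, 1.6]
tray [575.075, -92.233, -0.061] rms 0.88 | per cam mean [[-0.9, -0.0], [-0.6, -1.3]] max [0.6, 1.2, 1.0, 0.7, 1.0, 1.9, 1.1, 1.3]
hook [649.186, -305.329, 433.718] rms 0.67 | per cam mean [[-0.4, 0.0], [-0.6, -0.7]] max [1.1, 0.5, 0.6, 0.4, 0.6, 0.7, 0.5, 0.9, 1.3, 1.1, 1.4, 0.3, 1.1, 0.6]
holder [453.444, 285.581, -194.778] rms 0.8 | per cam mean [[-1.1, 0.0], [-0.8, -0.8]] max [1.2, 1.1, 1.1, 1.0, 0.8, 0.9]
```

```bash
cat > go.py <<'E'
import sys, numpy as np
from cell import *
from scipy.spatial.transform import Rotation as Ro
s=read_state(); p=np.array(s["eef_pos"]); A=Ro.from_euler("xyz",s["tool_rot"])
print("at",np.round(p,1),np.round(s["tool_rot"],3),"F",np.round(s["force"],1),"w",round(s["width"],1),"t",s["clock"])
for a in sys.argv[1:]:   # x,y,z,yaw[,tilt about world axis angle:  pitch]
    v=[float(t) for t in a.split(",")]; B=Ro.from_euler("xyz",[np.pi,0,v[3]])
    if len(v)>4: B=Ro.from_rotvec([0,v[4],0])*B
    d=A.inv().apply(np.array(v[:3])-p)/300; w=(A.inv()*B).as_rotvec()/(np.pi/2)
    print(a,"->",*np.round(d,4),*np.round(w,4),"rows",max(np.linalg.norm(d)*300/41.7,np.linalg.norm(w)*90/7.16).round(1))
E
python3 go.py 440,345,250,2.8 624,95,250,2.85
```

```text
at [254.1 598.1 245. ] [-3.141 -0.     2.74 ] F [-0.4  0.1  0.9] w 85.6 t 0.3
440,345,250,2.8 -> -0.9003 -0.534 -0.0163 -0.0004 -0.0 -0.0383 rows 7.5
624,95,250,2.85 -> -1.7907 -1.0611 -0.0161 -0.0004 -0.0001 -0.0702 rows 15.0
```

Call:
move_arm(
  rows="-0.45 -0.267 -0.016 0 0 -0.038 -1; -0.9 -0.534 -0.016 0 0 -0.038 -1; -0.9 -0.534 -0.016 0 0 -0.038 -1; -0.9 -0.534 -0.016 0 0 -0.038 -1; -0.9 -0.534 -0.016 0 0 -0.038 -1; -0.9 -0.534 -0.016 0 0 -0.038 -1; -0.9 -0.534 -0.016 0 0 -0.038 -1; -0.9 -0.534 -0.016 0 0 -0.038 -1; -0.9 -0.534 -0.016 0 0 -0.038 -1; -0.9 -0.534 -0.016 0 0 -0.038 -1",
)

```text
clock: 1.13
eef_pos: [441.1, 343.7, 250.3]
tool_rot: [3.142, 0.0, 2.796]
force: [-0.7, 0.9, 0.0]
width: 85.5
gripper_force: 0.0
```

```bash
python3 go.py 624,95,180,2.85
```

```text
at [441.1 343.7 250.3] [3.142 0.    2.796] F [-0.7  0.9  0. ] w 85.5 t 1.1333
624,95,180,2.85 -> -0.8545 -0.5733 0.2344 0.0001 0.0002 -0.0346 rows 7.6
```

Call:
move_arm(
  rows="-0.427 -0.287 0.11 0 0 -0.035 -1; -0.8545 -0.5733 0.2344 0 0 -0.035 -1; -0.8545 -0.5733 0.2344 0 0 -0.035 -1; -0.8545 -0.5733 0.2344 0 0 -0.035 -1; -0.8545 -0.5733 0.2344 0 0 -0.035 -1; -0.8545 -0.5733 0.2344 0 0 -0.035 -1; -0.8545 -0.5733 0.2344 0 0 -0.035 -1; -0.8545 -0.5733 0.2344 0 0 -0.035 -1; -0.8545 -0.5733 0.2344 0 0 -0.035 -1; -0.8545 -0.5733 0.2344 0 0 -0.035 -1; -0.8545 -0.5733 0.2344 0 0 -0.035 -1",
)

```text
clock: 2.05
eef_pos: [623.1, 100.1, 179.6]
tool_rot: [3.14, -0.002, 2.857]
force: [0.2, 0.3, 0.6]
width: 85.5
gripper_force: 0.0
```

```bash
python3 go.py 624,95,120,2.85 624,95,102,2.85
```

```text
at [623.1 100.1 179.6] [ 3.140e+00 -2.000e-03  2.857e+00] F [0.2 0.3 0.6] w 85.5 t 2.05
624,95,120,2.85 -> -0.008 -0.0156 0.1985 0.001 -0.001 0.0046 rows 1.4
624,95,102,2.85 -> -0.0081 -0.0157 0.2585 0.001 -0.001 0.0046 rows 1.9
```

Call:
move_arm(
  rows="0 0 0 0 0 0 -1; 0 0 0 0 0 0 -1; 0 0 0 0 0 0 -1",
)

```text
clock: 2.3
eef_pos: [623.4, 99.0, 180.2]
tool_rot: [3.141, 0.0, 2.857]
force: [0.7, -0.8, 1.0]
width: 85.4
gripper_force: 0.0
```

```bash
python3 go.py 624,95,102,2.85
```

```text
at [623.4  99.  180.2] [3.141 0.    2.857] F [ 0.7 -0.8  1. ] w 85.4 t 2.3
624,95,102,2.85 -> -0.0057 -0.0126 0.2607 0.0005 0.0 0.0044 rows 1.9
```

Call:
move_arm(
  rows="-0.0057 -0.0126 0.1 0 0 0.004 -1; -0.0057 -0.0126 0.2 0 0 0.004 -1; -0.0057 -0.0126 0.261 0 0 0.004 -1; -0.0057 -0.0126 0.261 0 0 0.004 -1; -0.0057 -0.0126 0.261 0 0 0.004 -1; -0.0057 -0.0126 0.261 0 0 0.004 -1",
)

```text
clock: 2.8
eef_pos: [625.3, 93.7, 102.8]
tool_rot: [3.14, 0.002, 2.849]
force: [-0.6, -0.1, 0.8]
width: 85.8
gripper_force: 0.0
```

Call:
move_arm(
  rows="0 0 0 0 0 0 1; 0 0 0 0 0 0 1; 0 0 0 0 0 0 1; 0 0 0 0 0 0 1; 0 0 0 0 0 0 1; 0 0 0 0 0 0 1; 0 0 0 0 0 0 1; 0 0 0 0 0 0 1; 0 0 0 0 0 0 1; 0 0 0 0 0 0 1; 0 0 0 0 0 0 1; 0 0 0 0 0 0 1",
)

```text
clock: 3.8
eef_pos: [624.4, 93.1, 101.5]
tool_rot: [3.142, -0.0, 2.848]
force: [1.1, -0.5, 0.7]
width: 7.9
gripper_force: 61.0
```

Call:
move_arm(
  rows="0 0 -0.1 0 0 0 1; 0 0 -0.2 0 0 0 1; 0 0 -0.3 0 0 0 1; 0 0 -0.4 0 0 0 1; 0 0 -0.48 0 0 0 1; 0 0 -0.48 0 0 0 1; 0 0 -0.48 0 0 0 1",
)

```text
clock: 4.38
eef_pos: [625.1, 93.1, 246.9]
tool_rot: [3.14, 0.003, 2.848]
force: [-0.2, -0.6, -1.8]
width: 8.0
gripper_force: 60.8
```

```bash
python3 - <<'E'
from h import *
g=get_image("scene"); crop(g["img"],215,140,130,110,5,"c5"); np.save("scene1.npy",g["img"])
E
python3 go.py 582,-150,243,3.1 579,-318,242,3.32
```

```text
at [624.   93.  245.3] [-3.141 -0.     2.848] F [-0.5 -0.1 -0.9] w 7.9 t 4.4333
582,-150,243,3.1 -> -0.1003 -0.8159 0.0077 -0.0001 -0.0002 -0.1603 rows 5.9
579,-318,242,3.32 -> -0.2527 -1.3548 0.0111 -0.0001 -0.0002 -0.3004 rows 9.9
```

View pics/c5.png

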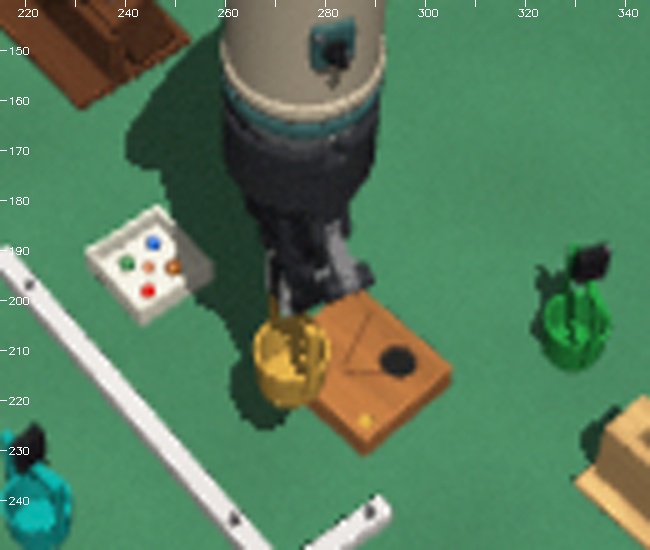

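The brass basket hangs from the gripper at (270,210), upright, clear of the block. Carry it to the hook.

Call:
move_arm(
  rows="-0.02 -0.14 0 0 0 -0.027 1; -0.04 -0.27 0 0 0 -0.054 1; -0.055 -0.4 0 0 0 -0.08 1; -0.07 -0.53 0 0 0 -0.107 1; -0.085 -0.66 0 0 0 -0.134 1; -0.1 -0.816 0 0 0 -0.16 1; -0.1 -0.816 0 0 0 -0.16 1; -0.1 -0.816 0 0 0 -0.16 1; -0.1 -0.816 0 0 0 -0.16 1; -0.1 -0.816 0 0 0 -0.16 1",
)

```text
clock: 5.27
eef_pos: [582.1, -148.1, 244.3]
tool_rot: [3.14, -0.002, 3.101]
force: [-0.0, 1.3, -2.1]
width: 7.6
gripper_force: 60.7
```

```bash
python3 go.py 579,-318,241,3.32
```

```text
at [ 582.1 -148.1  244.3] [ 3.140e+00 -2.000e-03  3.101e+00] F [-0.   1.3 -2.1] w 7.6 t 5.2667
579,-318,241,3.32 -> -0.0126 -0.5663 0.0101 0.0012 -0.0011 -0.1393 rows 4.1
```

Call:
move_arm(
  rows="-0.003 -0.1 0.003 0 0 -0.025 1; -0.005 -0.2 0.005 0 0 -0.05 1; -0.008 -0.3 0.01 0 0 -0.075 1; -0.01 -0.4 0.01 0 0 -0.1 1; -0.0126 -0.5 0.01 0 0 -0.139 1; -0.0126 -0.566 0.01 0 0 -0.139 1; -0.0126 -0.566 0.01 0 0 -0.139 1; -0.0126 -0.566 0.01 0 0 -0.139 1; -0.0126 -0.566 0.01 0 0 -0.139 1; -0.0126 -0.566 0.01 0 0 -0.139 1; -0.0126 -0.566 0.01 0 0 -0.139 1",
)

```text
clock: 6.18
eef_pos: [579.7, -317.4, 242.5]
tool_rot: [3.141, 0.0, -2.962]
force: [-0.2, -0.4, -0.6]
width: 8.0
gripper_force: 60.7
```

```bash
python3 go.py 632.3,-308.2,240,3.32; python3 - <<'E'
from h import *
g=get_image("scene"); t=get_image("top")
a=g["img"][95:205,160:250]; b=t["img"][150:260,320:410]
crop(np.hstack([a,b]),0,0,180,110,4,"c6")
E
```

```text
at [ 579.7 -317.4  242.5] [ 3.141  0.    -2.962] F [-0.2 -0.4 -0.6] w 8.0 t 6.1833
632.3,-308.2,240,3.32 -> -0.178 -0.0011 0.0083 0.0006 0.0002 0.0006 rows 1.3
```

View pics/c6.png

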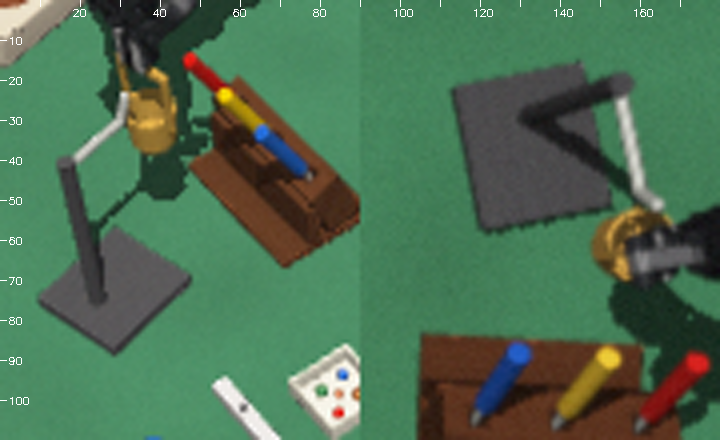

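Basket is in front of the hook tip, tip between the bail legs (scene crop tip (32,24)); nothing touched. Thread it on.

Call:
move_arm(
  rows="0 0 0.008 0 0 0 1; -0.03 0 0.008 0 0 0 1; -0.06 0 0.008 0 0 0 1; -0.09 0 0.008 0 0 0 1; -0.12 0 0.008 0 0 0 1; -0.15 0 0.008 0 0 0 1; -0.178 0 0.008 0 0 0 1; -0.178 0 0.008 0 0 0 1; -0.178 0 0.008 0 0 0 1",
)

```text
clock: 7.03
eef_pos: [631.9, -309.9, 239.7]
tool_rot: [3.141, -0.0, -2.965]
force: [0.3, 0.2, -1.0]
width: 8.0
gripper_force: 60.7
```

Call:
move_arm(
  rows="0 0 0.02 0 0 0 1; 0 0 0.04 0 0 0 1; 0 0 0.06 0 0 0 1; 0 0 0.075 0 0 0 1; 0 0 0.082 0 0 0 1; 0 0 0.082 0 0 0 1",
)

```text
clock: 7.53
eef_pos: [630.9, -310.3, 214.4]
tool_rot: [3.141, -0.001, -2.966]
force: [0.5, 1.3, -0.8]
width: 7.7
gripper_force: 60.7
```

Call:
move_arm(
  rows="0 0 0.004 0 0 0 1; 0 0 0.007 0 0 0 1; 0 0 0.007 0 0 0 1",
)

```text
clock: 7.78
eef_pos: [631.6, -310.4, 213.5]
tool_rot: [-3.141, 0.0, -2.965]
force: [0.1, 0.2, -1.7]
width: 7.8
gripper_force: 60.7
```

Call:
move_arm(
  rows="0 0 0.005 0 0 0 1; 0 0 0.008 0 0 0 1; 0 0 0.008 0 0 0 1; 0 0 0.008 0 0 0 1",
)

```text
clock: 8.12
eef_pos: [631.8, -310.5, 213.0]
tool_rot: [-3.141, 0.001, -2.965]
force: [-0.9, 1.2, 7.4]
width: 7.5
gripper_force: 62.1
```

Contact (7 N). Release and rise.

Call:
move_arm(
  rows="0 0 -0.003 0 0 0 0; 0 0 -0.003 0 0 0 -0.2; 0 0 -0.003 0 0 0 -0.6; 0 0 -0.003 0 0 0 -1; 0 0 -0.003 0 0 0 -1; 0 0 -0.003 0 0 0 -1; 0 0 -0.003 0 0 0 -1; 0 0 -0.1 0 0 0 -1; 0 0 -0.2 0 0 0 -1; 0 0 -0.2 0 0 0 -1; 0 0 -0.2 0 0 0 -1",
)

```text
clock: 9.03
eef_pos: [632.7, -310.8, 273.3]
tool_rot: [-3.139, 0.004, -2.965]
force: [0.0, -0.6, -0.6]
width: 85.6
gripper_force: 0.0
```

```bash
python3 go.py 570,-150,250,3.0; python3 - <<'E'
from h import *
g=get_image("scene"); t=get_image("top"); np.save("scene2.npy",g["img"]); np.save("top2.npy",t["img"])
a=g["img"][95:205,160:290]; b=t["img"][150:260,270:340]
crop(np.hstack([a,b]),0,0,200,110,4,"c7")
E
```

```text
at [ 632.7 -310.8  273.3] [-3.139  0.004 -2.965] F [ 0.  -0.6 -0.6] w 85.6 t 9.0333
570,-150,250,3.0 -> 0.112 0.5647 0.0758 -0.0012 0.0027 0.2023 rows 4.2
```

View pics/c7.png

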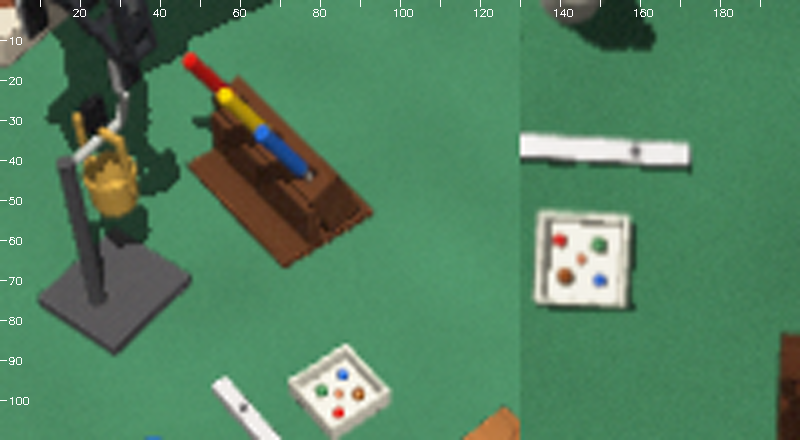

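Basket hangs on the arm (crop (27,45)), upright. Now the block: push with two half-closed fingers, working in the fence frame.

```bash
python3 - <<'E'
s=open("go.py").read()
s=s.replace('for a in sys','FX,FY,FA=659.4,128.9,-0.069\nc,n=np.cos(FA),np.sin(FA)\ndx,dy=p[0]-FX,p[1]-FY\nprint("fence frame",round(c*dx+n*dy,1),round(-n*dx+c*dy,1),"relyaw",round(s["tool_rot"][2]-FA,3))\nfor a in sys')
s=s.replace('    v=[float(t) for t in a.split(",")];','    v=[float(t) for t in a.lstrip("f").split(",")]\n    if a[0]=="f": v[0],v[1],v[3]=FX+c*v[0]-n*v[1],FY+n*v[0]+c*v[1],v[3]+FA\n   ')
open("go.py","w").write(s)
E
python3 go.py f-200,-78,265,3.1416
```

```text
at [ 631.  -310.2  270.3] [ 3.141e+00 -1.000e-03 -2.965e+00] F [0.2 0.6 0.3] w 85.7 t 9.1333
fence frame 2.0 -440.0 relyaw -2.896
f-200,-78,265,3.1416 -> 0.3602 1.334 0.0189 0.0003 -0.0007 0.1561 rows 9.9
```

Call:
move_arm(
  rows="0.02 0.12 0.01 0 0 0.02 -1; 0.05 0.25 0.01 0 0 0.04 -1; 0.1 0.4 0.01 0 0 0.06 -0.5; 0.15 0.55 0.01 0 0 0.08 0; 0.2 0.7 0.01 0 0 0.1 0.2; 0.25 0.85 0.015 0 0 0.12 0.2; 0.3 1 0.019 0 0 0.156 0.2; 0.36 1 0.019 0 0 0.156 0.2; 0.36 1 0.019 0 0 0.156 0.2; 0.36 1 0.019 0 0 0.156 0.2",
)

```text
clock: 9.97
eef_pos: [470.2, -32.5, 264.5]
tool_rot: [-3.142, -0.003, 3.076]
force: [1.2, -0.4, -0.2]
width: 34.3
gripper_force: 0.0
```

```bash
python3 go.py f-200,-78,60,3.1416
```

```text
at [470.2 -32.5 264.5] [-3.142e+00 -3.000e-03  3.076e+00] F [ 1.2 -0.4 -0.2] w 34.3 t 9.9667
fence frame -177.6 -174.0 relyaw 3.145
f-200,-78,60,3.1416 -> 0.0712 0.3204 0.6818 -0.0 -0.0021 0.0025 rows 5.4
```

Call:
move_arm(
  rows="0.03 0.13 0.05 0 -0.001 0.002 0.2; 0.06 0.25 0.15 0 -0.002 0.002 0.2; 0.07 0.32 0.28 0 -0.002 0.002 0.2; 0.07 0.32 0.4 0 -0.002 0.002 0.2; 0.07 0.32 0.52 0 -0.002 0.002 0.2; 0.07 0.32 0.64 0 -0.002 0.002 0.2; 0.07 0.32 0.68 0 -0.002 0.002 0.2; 0.07 0.32 0.68 0 -0.002 0.002 0.2; 0.07 0.32 0.68 0 -0.002 0.002 0.2; 0.07 0.32 0.68 0 -0.002 0.002 0.2; 0.07 0.32 0.68 0 -0.002 0.002 0.2",
)

```text
clock: 10.88
eef_pos: [459.6, 63.0, 62.4]
tool_rot: [3.141, 0.006, 3.069]
force: [0.5, -0.5, 0.2]
width: 33.9
gripper_force: 0.0
```

```bash
cat > look.py <<'E'
# refit block and tray by colour mask corners, in the fence frame
from h import *
from scipy.optimize import least_squares
def R(a): return np.array([[np.cos(a),-np.sin(a),0],[np.sin(a),np.cos(a),0],[0,0,1]])
FA=-0.069;F=np.array([659.4,128.9,0])
def run(im,c,dump=None):
    hsv=cv2.cvtColor(im[...,::-1].copy(),cv2.COLOR_BGR2HSV)
    wood=cv2.inRange(hsv,(5,110,60),(16,255,255)); 
    for n,m,a,b,h,box in (("block",wood,40,45,24,(180,170,300,270)),("tray",cv2.inRange(hsv,(0,0,120),(180,50,255)),30,30,20,(180,190,320,275))):
        u0,v0,u1,v1=box; k=np.zeros_like(m); k[v0:v1,u0:u1]=m[v0:v1,u0:u1]
        k=cv2.morphologyEx(k,cv2.MORPH_CLOSE,np.ones((5,5)))
        cs=[q for q in cv2.findContours(k,0,2)[0] if cv2.contourArea(q)>250]
        for q in cs:
            q=cv2.convexHull(q)
            r=cv2.minAreaRect(q); p=np.array([ray(c,u,v,h) for u,v in cv2.boxPoints(r)]); ce=ray(c,*r[0],h)
            f=R(-FA)@(ce-F); e=np.linalg.norm(np.diff(p,axis=0),axis=1)[:2]; d=p[1]-p[0]; an=(np.arctan2(d[1],d[0])-FA+np.pi/4)%(np.pi/2)-np.pi/4
            print(n,"fence xy",np.round(f[:2],1),"ang",round(an,3),"sides",np.round(e,1))
if __name__=="__main__":
    g=get_image("top"); run(g["img"],cam(g))
E
python3 -c "
from look import *
run(np.load('top0.npy'),cam(get_image('top')))"; python3 look.py;  python3 go.py f-200,-78,22,3.1416 f-150,-78,22,3.1416
```

```text
block fence xy [-124.9  -79.2] ang 0.054 sides [87.7 79.5]
tray fence xy [ -66.3 -226.9] ang -0.007 sides [62.4 62.7]
block fence xy [-124.9  -79.2] ang 0.054 sides [87.7 79.5]
tray fence xy [ -66.4 -226.9] ang -0.007 sides [62.2 62.7]
at [459.3  63.2  62.5] [3.141 0.006 3.069] F [-0.6 -0.5  0.6] w 33.8 t 10.9833
fence frame -195.1 -79.4 relyaw 3.138
f-200,-78,22,3.1416 -> 0.0172 0.0044 0.1349 0.0004 0.0037 -0.0022 rows 1.0
f-150,-78,22,3.1416 -> -0.1494 0.005 0.1359 0.0004 0.0037 -0.0022 rows 1.5
```

Call:
move_arm(
  rows="0.017 0.004 0.07 0 0.003 0 0.2; 0.017 0.004 0.135 0 0.003 0 0.2; 0.017 0.004 0.135 0 0.003 0 0.2; -0.02 0.004 0.135 0 0.003 0 0.2; -0.06 0.004 0.135 0 0.003 0 0.2; -0.1 0.004 0.135 0 0.003 0 0.2; -0.14 0.004 0.135 0 0.003 0 0.2; -0.18 0.004 0.135 0 0.003 0 0.2; -0.22 0.004 0.135 0 0.003 0 0.2; -0.26 0.004 0.135 0 0.003 0 0.2; -0.3 0.004 0.135 0 0.003 0 0.2; -0.3 0.004 0.135 0 0.003 0 0.2",
)

```text
clock: 11.98
eef_pos: [551.5, 57.5, 22.2]
tool_rot: [3.141, 0.003, 3.068]
force: [0.4, -0.3, -0.8]
width: 34.0
gripper_force: 0.0
```

```bash
python3 look.py;  python3 go.py f-95,-78,22,3.1416 f-89,-78,22,3.1416
```

```text
block fence xy [-47.7 -83.1] ang -0.004 sides [74.6 89.9]
tray fence xy [ -66.4 -226.9] ang -0.007 sides [62.2 62.7]
tray fence xy [-60.  -17.5] ang 0.335 sides [ 69.3 104.1]
at [549.7  57.6  21.9] [3.141e+00 1.000e-03 3.068e+00] F [-1.  -1.2 -0.2] w 33.8 t 12.0333
fence frame -104.5 -78.7 relyaw 3.137
f-95,-78,22,3.1416 -> -0.0316 0.0025 -0.0002 0.0002 0.0008 -0.0028 rows 0.2
f-89,-78,22,3.1416 -> -0.0516 0.0026 -0.0002 0.0002 0.0008 -0.0028 rows 0.4
```

Call:
move_arm(
  rows="-0.015 0 0 0 0 -0.003 0.2; -0.03 0 0 0 0 -0.003 0.2; -0.04 0 0 0 0 -0.003 0.2; -0.047 0 0 0 0 -0.003 0.2; -0.047 0 0 0 0 -0.003 0.2; -0.047 0 0 0 0 -0.003 0.2",
)

```text
clock: 12.53
eef_pos: [562.5, 57.1, 21.0]
tool_rot: [3.141, -0.001, 3.074]
force: [-0.2, 0.2, -0.5]
width: 34.2
gripper_force: 0.0
```

Call:
move_arm(
  rows="-0.007 0 0 0 0 0 0.2; -0.014 0 0 0 0 0 0.2; -0.014 0 0 0 0 0 0.2",
)

```text
clock: 12.78
eef_pos: [562.8, 56.9, 20.6]
tool_rot: [-3.14, -0.008, 3.075]
force: [-8.2, 1.6, 6.6]
width: 33.9
gripper_force: 3.9
```

Contact with the long strip (8 N). Retreat and go round to push along +y.

Call:
move_arm(
  rows="0.05 0 0 0 0 0 0.2; 0.08 0 -0.1 0 0 0.08 0.3; 0.08 0 -0.2 0 0 0.16 0.3; 0.08 0 -0.25 0 0 0.24 0.3; 0.08 0 -0.25 0 0 0.32 0.3; 0.08 0 -0.25 0 0 0.4 0.3; 0.08 0 -0.25 0 0 0.48 0.3; 0.08 0 -0.25 0 0 0.48 0.3",
)

```text
clock: 13.45
eef_pos: [543.1, 58.4, 96.4]
tool_rot: [-3.141, -0.0, 2.318]
force: [0.1, 0.8, -0.0]
width: 29.9
gripper_force: 0.0
```

```bash
python3 look.py;  python3 go.py f-42,-160,80,1.5708
```

```text
block fence xy [-39.3 -82.5] ang -0.0 sides [77.7 89.8]
tray fence xy [ -66.3 -227. ] ang -0.007 sides [62.4 62.6]
tray fence xy [-117.1    3.4] ang -0.527 sides [181.8 117.3]
at [542.9  58.5  96.3] [-3.141 -0.     2.323] F [ 0.3 -1.2  0.5] w 29.7 t 13.5
fence frame -111.4 -78.3 relyaw 2.392
f-42,-160,80,1.5708 -> -0.3548 -0.0417 0.0541 -0.0006 0.0 0.5226 rows 6.6
```

Call:
move_arm(
  rows="-0.06 -0.007 0 0 0 0.08 0.3; -0.12 -0.014 0 0 0 0.16 0.3; -0.18 -0.02 0 0 0 0.24 0.3; -0.24 -0.03 0.01 0 0 0.32 0.3; -0.3 -0.036 0.02 0 0 0.4 0.3; -0.355 -0.042 0.03 0 0 0.48 0.3; -0.355 -0.042 0.054 0 0 0.523 0.3; -0.355 -0.042 0.054 0 0 0.523 0.3; -0.355 -0.042 0.054 0 0 0.523 0.3; -0.355 -0.042 0.054 0 0 0.523 0.3; -0.355 -0.042 0.054 0 0 0.523 0.3",
)

```text
clock: 14.42
eef_pos: [605.8, -27.4, 80.0]
tool_rot: [-3.14, -0.001, 1.502]
force: [0.4, 0.6, -0.0]
width: 30.3
gripper_force: 0.0
```

```bash
python3 go.py f-42,-160,22,1.5708 f-42,-105,22,1.5708
```

```text
at [605.8 -27.4  80. ] [-3.140e+00 -1.000e-03  1.502e+00] F [ 0.4  0.6 -0. ] w 30.3 t 14.4167
fence frame -42.7 -159.6 relyaw 1.571
f-42,-160,22,1.5708 -> -0.0014 0.0027 0.1933 -0.0011 -0.0005 0.0002 rows 1.4
f-42,-105,22,1.5708 -> 0.182 0.0028 0.1934 -0.0011 -0.0005 0.0002 rows 1.9
```

Call:
move_arm(
  rows="0 0.003 0.1 0 0 0 0.3; 0 0.003 0.193 0 0 0 0.3; 0 0.003 0.193 0 0 0 0.3; 0.03 0.003 0.193 0 0 0 0.3; 0.06 0.003 0.193 0 0 0 0.3; 0.09 0.003 0.193 0 0 0 0.3; 0.12 0.003 0.193 0 0 0 0.3; 0.15 0.003 0.193 0 0 0 0.3; 0.17 0.003 0.193 0 0 0 0.3; 0.18 0.003 0.193 0 0 0 0.3; 0.185 0.003 0.193 0 0 0 0.3; 0.185 0.003 0.193 0 0 0 0.3",
)

```text
clock: 15.42
eef_pos: [610.8, 27.6, 21.9]
tool_rot: [-3.14, -0.0, 1.499]
force: [-0.1, -0.0, 0.2]
width: 29.7
gripper_force: 0.0
```

Call:
move_arm(
  rows="0.006 0 0 0 0 0 0.3; 0.01 0 0 0 0 0 0.3; 0.01 0 0 0 0 0 0.3",
)

```text
clock: 15.67
eef_pos: [610.8, 29.8, 21.8]
tool_rot: [-3.14, 0.0, 1.498]
force: [0.0, -1.4, 0.4]
width: 30.0
gripper_force: 0.3
```

```bash
python3 look.py;  python3 go.py
```

```text
at [610.8  29.8  21.7] [-3.14   0.     1.499] F [ 0.1 -1.   0.2] w 29.9 t 15.7167
fence frame -41.6 -102.2 relyaw 1.568
```

Call:
move_arm(
  rows="0.004 0 0 0 0 0 0.3; 0.008 0 0 0 0 0 0.3; 0.008 0 0 0 0 0 0.3",
)

```text
clock: 15.97
eef_pos: [611.1, 32.4, 21.7]
tool_rot: [-3.14, 0.0, 1.499]
force: [0.2, -1.5, -0.2]
width: 29.8
gripper_force: 0.6
```

Call:
move_arm(
  rows="0.004 0 0 0 0 0 0.3; 0.008 0 0 0 0 0 0.3; 0.008 0 0 0 0 0 0.3",
)

```text
clock: 16.22
eef_pos: [611.1, 32.5, 21.8]
tool_rot: [-3.14, 0.003, 1.498]
force: [-0.4, -4.6, 0.3]
width: 29.8
gripper_force: 2.7
```

Call:
move_arm(
  rows="0.006 0 0 0 0 0 0.3; 0.006 0 0 0 0 0 0.3; 0 0 0 0 0 0 0.3; -0.06 0 0 0 0 0 0.3; -0.06 0 -0.15 0 0 0 0.3; -0.06 0 -0.25 0 0 0 0.3; -0.06 0 -0.25 0 0 0 0.3",
)

```text
clock: 16.8
eef_pos: [614.5, 17.7, 102.5]
tool_rot: [3.133, -0.003, 1.499]
force: [1.3, 0.5, -0.0]
width: 29.7
gripper_force: 0.0
```

```bash
python3 go.py f-140,-222,80,1.5708 f-140,-222,80,3.1416
```

```text
at [614.5  17.7 102.5] [ 3.133e+00 -3.000e-03  1.499e+00] F [ 1.3  0.5 -0. ] w 29.7 t 16.8
fence frame -37.2 -114.0 relyaw 1.568
f-140,-222,80,1.5708 -> -0.3612 -0.3423 0.0712 0.0056 -0.0016 -0.002 rows 3.6
f-140,-222,80,3.1416 -> -0.3612 -0.3423 0.0712 0.0057 0.0032 -1.002 rows 12.6
```

Call:
move_arm(
  rows="-0.06 -0.06 0 0 0 -0.075 0.5; -0.12 -0.12 0 0 0 -0.15 0.5; -0.18 -0.18 0 0 0 -0.225 0.5; -0.24 -0.24 0 0 0 -0.3 0.5; -0.3 -0.3 0 0 0 -0.375 0.5; -0.36 -0.342 0 0 0 -0.45 0.5; -0.36 -0.342 0 0 0 -0.525 0.5; -0.36 -0.342 0 0 0 -0.6 0.5; -0.36 -0.342 0 0 0 -0.675 0.5; -0.36 -0.342 0 0 0 -0.75 0.5; -0.36 -0.342 0 0 0 -0.825 0.5; -0.36 -0.342 0 0 0 -0.9 0.5",
)

```text
clock: 17.8
eef_pos: [500.5, -82.6, 97.3]
tool_rot: [3.141, -0.001, 2.919]
force: [0.0, -0.5, -0.5]
width: 21.2
gripper_force: 0.0
```

```bash
python3 look.py; python3 go.py f-140,-227,60,3.1416
```

```text
block fence xy [-40.4 -46.2] ang 0.002 sides [79.2 89.7]
tray fence xy [ -66.4 -226.9] ang -0.007 sides [62.2 62.7]
at [500.4 -82.7  97.1] [ 3.140e+00 -1.000e-03  2.924e+00] F [-0.   0.2  1.2] w 21.5 t 17.85
fence frame -144.0 -222.1 relyaw 2.993
f-140,-227,60,3.1416 -> -0.0157 -0.0143 0.1238 0.0008 -0.0005 -0.0949 rows 1.2
```

Block reads home within measurement bias. Now the tray.

Call:
move_arm(
  rows="-0.015 -0.014 0.1 0 0 -0.05 0.5; -0.015 -0.014 0.2 0 0 -0.095 0.5; -0.015 -0.014 0.248 0 0 -0.095 0.5; -0.015 -0.014 0.248 0 0 -0.095 0.5; -0.045 -0.014 0.248 0 0 -0.095 0.5; -0.075 -0.014 0.248 0 0 -0.095 0.5; -0.105 -0.014 0.248 0 0 -0.095 0.5; -0.135 -0.014 0.248 0 0 -0.095 0.5; -0.165 -0.014 0.248 0 0 -0.095 0.5; -0.195 -0.014 0.248 0 0 -0.095 0.5; -0.2 -0.014 0.248 0 0 -0.095 0.5; -0.2 -0.014 0.248 0 0 -0.095 0.5",
)

```text
clock: 18.85
eef_pos: [558.8, -101.6, 23.2]
tool_rot: [3.141, 0.001, 3.061]
force: [-0.0, 0.9, -0.1]
width: 21.5
gripper_force: 0.0
```

```bash
python3 look.py; python3 go.py f-74,-227,22,3.1416
```

```text
block fence xy [-40.4 -46.1] ang 0.002 sides [79.2 89.6]
tray fence xy [ -76.6 -258.4] ang 0.055 sides [110.3 152.5]
at [ 557.9 -101.4   23. ] [ 3.141e+00 -1.000e-03  3.061e+00] F [-0.3 -0.6  0.9] w 21.0 t 18.9
fence frame -85.4 -236.8 relyaw 3.13
f-74,-227,22,3.1416 -> -0.0375 0.0331 0.0032 0.0001 -0.0004 -0.0074 rows 0.4
```

Call:
move_arm(
  rows="0.04 0 0 0 0 0 0.5; 0.04 0.033 0.003 0 0 -0.007 0.5; 0.04 0.033 0.003 0 0 -0.007 0.5; 0.01 0.033 0.003 0 0 -0.007 0.5; -0.01 0.033 0.003 0 0 -0.007 0.5; -0.03 0.033 0.003 0 0 -0.007 0.5; -0.04 0.033 0.003 0 0 -0.007 0.5; -0.045 0.033 0.003 0 0 -0.007 0.5; -0.045 0.033 0.003 0 0 -0.007 0.5",
)

```text
clock: 19.65
eef_pos: [571.9, -92.3, 21.5]
tool_rot: [3.141, -0.001, 3.073]
force: [-0.4, -0.9, 0.2]
width: 21.4
gripper_force: 0.0
```

Call:
move_arm(
  rows="-0.004 0 0 0 0 0 0.5; -0.008 0 0 0 0 0 0.5; -0.008 0 0 0 0 0 0.5",
)

```text
clock: 19.9
eef_pos: [572.2, -92.5, 21.4]
tool_rot: [-3.141, -0.005, 3.073]
force: [-5.4, 0.5, 3.2]
width: 21.2
gripper_force: 2.4
```

Call:
move_arm(
  rows="0.05 0 0 0 0 0 0.5; 0.08 0 -0.1 0 0 0.08 0.5; 0.08 0 -0.2 0 0 0.16 0.5; 0.08 -0.03 -0.25 0 0 0.24 0.5; 0.08 -0.06 -0.25 0 0 0.32 0.5; 0.08 -0.1 -0.25 0 0 0.4 0.5; 0.08 -0.15 -0.25 0 0 0.48 0.5; 0.08 -0.2 -0.25 0 0 0.56 0.5; 0.08 -0.2 -0.25 0 0 0.64 0.5; 0.08 -0.2 -0.25 0 0 0.72 0.5; 0.08 -0.2 -0.25 0 0 0.8 0.5; 0.08 -0.2 -0.25 0 0 0.88 0.5",
)

```text
clock: 20.9
eef_pos: [547.0, -151.2, 96.9]
tool_rot: [3.141, 0.0, 1.692]
force: [-0.0, -1.3, 0.3]
width: 21.6
gripper_force: 0.0
```

```bash
python3 look.py; python3 go.py f-31,-290,70,1.5708
```

```text
block fence xy [-40.2 -46. ] ang -0.002 sides [79.1 89.3]
tray fence xy [ -30.2 -248.1] ang 0.055 sides [94.1 59.1]
at [ 547.  -150.9   96.9] [3.141e+00 1.000e-03 1.687e+00] F [-0.4  0.3  0.1] w 21.0 t 20.95
fence frame -92.8 -286.9 relyaw 1.756
f-31,-290,70,1.5708 -> -0.0481 0.2007 0.0899 0.0003 0.0003 0.1178 rows 1.6
```

Call:
move_arm(
  rows="-0.03 0.1 0.03 0 0 0.06 0.5; -0.048 0.2 0.06 0 0 0.118 0.5; -0.048 0.2 0.09 0 0 0.118 0.5; -0.048 0.2 0.09 0 0 0.118 0.5; -0.048 0.2 0.17 0 0 0.118 0.5; -0.048 0.2 0.25 0 0 0.118 0.5; -0.048 0.2 0.25 0 0 0.118 0.5; -0.048 0.2 0.25 0 0 0.118 0.5",
)

```text
clock: 21.62
eef_pos: [605.5, -157.3, 20.9]
tool_rot: [-3.137, -0.001, 1.514]
force: [0.5, 0.5, 0.3]
width: 21.1
gripper_force: 0.0
```

```bash
python3 look.py; python3 go.py f-31,-290,22,1.5708 f-31,-165,22,1.5708
```

```text
block fence xy [-40.3 -46.1] ang 0.002 sides [79.2 89.6]
tray fence xy [ -30.6 -241.4] ang 0.055 sides [80.7 59.1]
at [ 606.9 -157.6   22.1] [-3.14  -0.     1.513] F [-0.1 -0.1 -0.2] w 21.4 t 21.6667
fence frame -32.6 -289.4 relyaw 1.582
f-31,-290,22,1.5708 -> -0.002 0.0054 0.0003 -0.0013 -0.0001 0.0074 rows 0.1
f-31,-165,22,1.5708 -> 0.4146 0.0103 0.0004 -0.0013 -0.0001 0.0074 rows 3.0
```

Call:
move_arm(
  rows="0 0.005 0 0 0 0.007 0.5; 0.04 0.006 0 0 0 0.007 0.5; 0.08 0.006 0 0 0 0.007 0.5; 0.12 0.007 0 0 0 0.007 0.5; 0.16 0.007 0 0 0 0.007 0.5; 0.2 0.008 0 0 0 0.007 0.5; 0.24 0.008 0 0 0 0.007 0.5; 0.28 0.009 0 0 0 0.007 0.5; 0.32 0.009 0 0 0 0.007 0.5; 0.36 0.01 0 0 0 0.007 0.5; 0.39 0.01 0 0 0 0.007 0.5; 0.4 0.01 0 0 0 0.007 0.5",
)

```text
clock: 22.67
eef_pos: [617.4, -34.9, 21.5]
tool_rot: [-3.14, -0.001, 1.504]
force: [-0.6, -1.2, -0.1]
width: 21.3
gripper_force: 0.5
```

```bash
python3 go.py f-31,-162,22,1.5708
```

```text
at [617.4 -34.9  21.5] [-3.140e+00 -1.000e-03  1.504e+00] F [-0.6 -1.2 -0.1] w 21.3 t 22.6667
fence frame -30.6 -166.3 relyaw 1.573
f-31,-162,22,1.5708 -> 0.0144 -0.0014 -0.0018 -0.0011 -0.0009 0.0014 rows 0.1
```

Call:
move_arm(
  rows="0.007 0 0 0 0 0 0.5; 0.014 0 0 0 0 0 0.5; 0.014 0 0 0 0 0 0.5",
)

```text
clock: 22.92
eef_pos: [617.5, -33.8, 21.4]
tool_rot: [-3.14, 0.0, 1.501]
force: [-0.1, -0.4, -0.3]
width: 21.4
gripper_force: 0.0
```

Call:
move_arm(
  rows="0.005 0 0 0 0 0 0.5; 0.008 0 0 0 0 0 0.5; 0.008 0 0 0 0 0 0.5",
)

```text
clock: 23.17
eef_pos: [617.7, -31.4, 21.4]
tool_rot: [-3.14, -0.0, 1.501]
force: [-0.0, 0.8, 0.9]
width: 21.5
gripper_force: 0.1
```

Call:
move_arm(
  rows="0.005 0 0 0 0 0 0.5; 0.01 0 0 0 0 0 0.5; 0.01 0 0 0 0 0 0.5",
)

```text
clock: 23.42
eef_pos: [617.9, -28.3, 21.5]
tool_rot: [-3.14, 0.0, 1.501]
force: [0.3, -1.3, 0.1]
width: 21.4
gripper_force: 0.5
```

Call:
move_arm(
  rows="0.004 0 0 0 0 0 0.5; 0.007 0 0 0 0 0 0.5; 0.007 0 0 0 0 0 0.5",
)

```text
clock: 23.67
eef_pos: [617.9, -28.1, 21.5]
tool_rot: [-3.14, 0.002, 1.5]
force: [-0.6, -4.8, 0.2]
width: 21.5
gripper_force: 2.4
```

Contact: tray against the block. Press lightly, retreat, check, and compute the file grasps.

Call:
move_arm(
  rows="0.004 0 0 0 0 0 0.5; 0.004 0 0 0 0 0 0.5; 0 0 0 0 0 0 0.5; -0.06 0 0 0 0 0 0.5; -0.08 0 -0.13 0 0 0 0.4; -0.1 0 -0.26 0 0 0.05 0.3; -0.2 0 -0.39 0 0 0.1 0.3; -0.3 0 -0.5 0 0 0.18 0.3; -0.4 0 -0.6 0 0 0.26 0.3; -0.5 0 -0.7 0 0 0.34 0.3; -0.6 0 -0.8 0 0 0.42 0.3; -0.6 0 -0.8 0 0 0.5 0.3",
)

```text
clock: 24.67
eef_pos: [607.1, -212.1, 267.2]
tool_rot: [3.133, -0.002, 0.708]
force: [1.4, -2.1, -0.0]
width: 30.2
gripper_force: 0.0
```

```bash
sed -i 's|B=Ro.from_euler("xyz",\[np.pi,0,v\[3\]\])|B=Ro.from_euler("xyz",[np.pi,v[4] if len(v)>4 else 0,v[3]])|; /from_rotvec(\[0,v\[4\]/d' go.py
cat > gf.py <<'E'
# file geometry: grasp pose and tip bookkeeping
import numpy as np
from scipy.spatial.transform import Rotation as Ro
END=dict(blue=(517.3,-251.4,153.6),yellow=(513.5,-303.5,153.6),red=(509.6,-356.3,153.6)); A=-0.075; LEAN=0.475; TI=0.27
ax=Ro.from_euler("xyz",[0,LEAN,A]).apply([0,0,1])
def grasp(n,back=0,s=30):   # TCP 5 ahead of grasp point along tool z
    B=Ro.from_euler("xyz",[np.pi,TI,A]); z=B.apply([0,0,1])
    return np.array(END[n])-s*ax+5*z-back*z
E
python3 - <<'E'
from gf import *
for n in END: print(n,np.round(grasp(n),1),np.round(grasp(n,75),1))
E
python3 look.py; python3 go.py 518.2,-253,190.9,-0.075,0.27
```

```text
blue [ 502.3 -250.3  122.1] [ 522.2 -251.8  194.4]
yellow [ 498.5 -302.4  122.1] [ 518.4 -303.9  194.4]
red [ 494.6 -355.2  122.1] [ 514.5 -356.7  194.4]
block fence xy [-40.3 -45.9] ang 0.005 sides [79.2 89.2]
tray fence xy [ -34.6 -119.4] ang 0.055 sides [61.6 53.6]
at [ 607.4 -212.1  267. ] [ 3.133e+00 -2.000e-03  7.020e-01] F [ 0.4 -1.9  1.5] w 29.8 t 24.7167
fence frame -28.4 -343.8 relyaw 0.771
518.2,-253,190.9,-0.075,0.27 -> -0.3154 -0.09 0.2522 0.0716 -0.1664 0.491 rows 6.6
```

```bash
python3 go.py 522.2,-251.8,196,-0.075,0.27
```

```text
at [ 607.4 -212.1  267. ] [ 3.133e+00 -2.000e-03  7.020e-01] F [ 0.4 -1.9  1.5] w 29.8 t 24.7167
fence frame -28.4 -343.8 relyaw 0.771
522.2,-251.8,196,-0.075,0.27 -> -0.3027 -0.0843 0.2353 0.0716 -0.1664 0.491 rows 6.6
```

Call:
move_arm(
  rows="-0.06 -0.02 0 0.01 -0.025 0.075 0.3; -0.12 -0.035 0 0.02 -0.05 0.15 0.3; -0.18 -0.05 0.03 0.03 -0.075 0.22 0.3; -0.24 -0.065 0.1 0.04 -0.1 0.29 0.3; -0.303 -0.084 0.15 0.05 -0.12 0.36 0.3; -0.303 -0.084 0.2 0.06 -0.14 0.43 0.3; -0.303 -0.084 0.235 0.072 -0.166 0.491 0.3; -0.303 -0.084 0.235 0.072 -0.166 0.491 0.3; -0.303 -0.084 0.235 0.072 -0.166 0.491 0.3; -0.303 -0.084 0.235 0.072 -0.166 0.491 0.3; -0.303 -0.084 0.235 0.072 -0.166 0.491 0.3",
)

```text
clock: 25.63
eef_pos: [521.2, -246.2, 192.0]
tool_rot: [-3.135, 0.277, -0.053]
force: [0.4, 0.3, -0.2]
width: 29.9
gripper_force: 0.0
```

```bash
python3 look.py; python3 go.py 502.3,-250.3,122.1,-0.075,0.27;python3 - <<'E'
from h import *
g=get_image("scene"); t=get_image("top"); np.save("scene3.npy",g["img"]); np.save("top3.npy",t["img"])
a=g["img"][95:265,190:300]; b=t["img"][155:275,325:395]; b=np.vstack([b,np.zeros((50,70,3),np.uint8)])
crop(np.hstack([a,b]),0,0,180,170,3,"c8",20)
E
```

```text
block fence xy [-40.3 -46. ] ang 0.008 sides [79.4 89.4]
tray fence xy [ -34.6 -119.4] ang 0.055 sides [61.6 53.6]
at [ 521.2 -246.4  192.1] [-3.135  0.277 -0.054] F [0.8 0.8 0.1] w 29.5 t 25.6833
fence frame -112.0 -384.0 relyaw 0.015
502.3,-250.3,122.1,-0.075,0.27 -> 0.004 0.0179 0.2414 -0.0006 0.0043 0.0129 rows 1.7
```

View pics/c8.png

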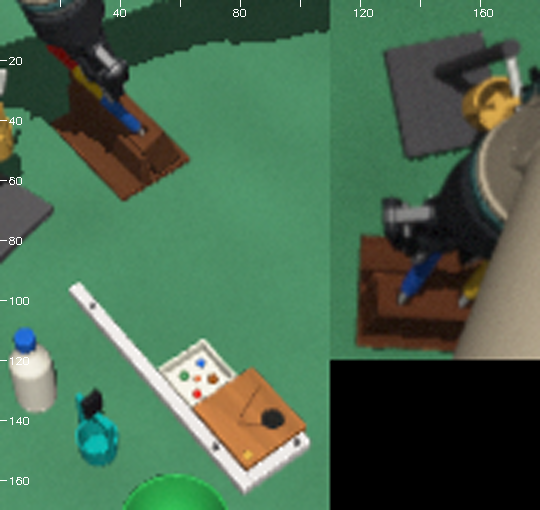

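Scene crop shows the block and tray snug in the corner ((248,420),(200,375) in the crop) and the gripper in line above the blue file. Grasp it.

Call:
move_arm(
  rows="0.004 0.018 0 0 0.004 0.013 0.3; 0.004 0.018 0.05 0 0.004 0.013 0.3; 0.004 0.018 0.1 0 0.004 0.013 0.3; 0.004 0.018 0.15 0 0.004 0.013 0.3; 0.004 0.018 0.2 0 0.004 0.013 0.3; 0.004 0.018 0.241 0 0.004 0.013 0.3; 0.004 0.018 0.241 0 0.004 0.013 0.3; 0.004 0.018 0.241 0 0.004 0.013 0.3",
)

```text
clock: 26.45
eef_pos: [502.2, -251.1, 121.7]
tool_rot: [3.141, 0.271, -0.078]
force: [0.2, -0.5, -1.1]
width: 29.8
gripper_force: 0.0
```

```bash
python3 go.py 502.3,-250.3,122.1,-0.075,0.27
```

```text
at [ 502.2 -251.1  121.7] [ 3.141  0.271 -0.078] F [ 0.2 -0.5 -1.1] w 29.8 t 26.45
fence frame -130.6 -390.0 relyaw -0.009
502.3,-250.3,122.1,-0.075,0.27 -> -0.0002 -0.0028 -0.0014 -0.0003 0.0008 -0.0018 rows 0.0
```

Call:
move_arm(
  rows="0 0 0 0 0 0 0.6; 0 0 0 0 0 0 1; 0 0 0 0 0 0 1; 0 0 0 0 0 0 1; 0 0 0 0 0 0 1; 0 0 0 0 0 0 1",
)

```text
clock: 26.95
eef_pos: [501.8, -250.9, 121.4]
tool_rot: [3.141, 0.273, -0.078]
force: [-0.6, 0.9, 0.8]
width: 12.6
gripper_force: 58.4
```

```bash
python3 - <<'E'
from gf import *
a=Ro.from_euler("xyz",[0,LEAN,A]).apply([0,0,1])
p=np.array([502.2,-251.1,121.7]); 
import subprocess
q=p+a*75; print(q, q+a*60)
print(subprocess.run(["python3","go.py",f"{q[0]},{q[1]},{q[2]},-0.075,0.27"],capture_output=True,text=True).stdout)
E
```

```text
[ 536.40395892 -253.6701177   188.39695412] [ 563.76712606 -255.72621186  241.75451742]
at [ 501.8 -250.9  121.4] [ 3.141  0.273 -0.078] F [-0.6  0.9  0.8] w 12.6 t 26.95
fence frame -131.0 -389.7 relyaw -0.009
536.4039589214741,-253.67011769787672,188.39695412173762,-0.075,0.27 -> 0.0513 0.0004 -0.2462 -0.0004 0.0016 -0.0016 rows 1.8
```

Call:
move_arm(
  rows="0.01 0 -0.05 0 0 0 1; 0.02 0 -0.1 0 0 0 1; 0.03 0 -0.15 0 0 0 1; 0.041 0 -0.2 0 0 0 1; 0.051 0 -0.246 0 0 0 1; 0.051 0 -0.35 0 0 0 1; 0.051 0 -0.45 0 0 0 1; 0.051 0 -0.45 0 0 0 1; 0.051 0 -0.45 0 0 0 1",
)

```text
clock: 27.7
eef_pos: [553.9, -254.8, 248.4]
tool_rot: [3.141, 0.269, -0.077]
force: [-0.4, -0.4, -0.7]
width: 13.2
gripper_force: 58.4
```

```bash
python3 go.py 500,-60,275,0.7,-0.205 470,230,275,1.571,-0.205
```

```text
at [ 553.9 -254.8  248.4] [ 3.141  0.269 -0.077] F [-0.4 -0.4 -0.7] w 13.2 t 27.7
fence frame -78.8 -390.0 relyaw -0.008
500,-60,275,0.7,-0.205 -> -0.2444 -0.6335 -0.0247 -0.0158 0.2865 -0.4989 rows 7.2
470,230,275,1.571,-0.205 -> -0.4123 -1.5896 0.0212 -0.0337 0.23 -1.0565 rows 13.6
```

Call:
move_arm(
  rows="-0.02 -0.08 -0.01 -0.002 0.035 -0.06 1; -0.05 -0.16 -0.02 -0.004 0.07 -0.12 1; -0.09 -0.24 -0.025 -0.006 0.105 -0.18 1; -0.12 -0.32 -0.025 -0.008 0.14 -0.24 1; -0.15 -0.4 -0.025 -0.01 0.175 -0.3 1; -0.18 -0.48 -0.025 -0.012 0.21 -0.37 1; -0.21 -0.56 -0.025 -0.014 0.25 -0.44 1; -0.244 -0.633 -0.025 -0.016 0.286 -0.5 1; -0.244 -0.633 -0.025 -0.016 0.286 -0.5 1; -0.244 -0.633 -0.025 -0.016 0.286 -0.5 1; -0.244 -0.633 -0.025 -0.016 0.286 -0.5 1",
)

```text
clock: 28.62
eef_pos: [499.1, -60.6, 273.6]
tool_rot: [-3.138, -0.201, 0.699]
force: [0.4, 0.3, -0.3]
width: 12.6
gripper_force: 58.5
```

```bash
python3 go.py 454,233,245,1.571,-0.205
```

```text
at [499.1 -60.6 273.6] [-3.138 -0.201  0.699] F [ 0.4  0.3 -0.3] w 12.6 t 28.6167
fence frame -146.9 -200.1 relyaw 0.768
454,233,245,1.571,-0.205 -> 0.4852 -0.8452 0.1991 0.1101 0.0014 -0.5437 rows 7.2
```

```bash
cat >> gf.py <<'E'
def offset(n,p,rot):  # tip and handle end in the tool frame, handle centred between the pads
    T=Ro.from_euler("xyz",rot).inv(); e=T.apply(np.array(END[n])-p); a=T.apply(ax); a[1]=0; a/=np.linalg.norm(a); e[1]=0
    return e-150*a, a
def place(off,slot,z,yaw,tilt):  # TCP so that the tip is at slot, height z
    B=Ro.from_euler("xyz",[np.pi,tilt,yaw]); return np.array([slot[0],slot[1],z])-B.apply(off), B
E
python3 - <<'E'
from gf import *
import subprocess
off,a=offset("blue",np.array([501.8,-250.9,121.4]),[3.141,.272,-.077]); print(off,a)
p,B=place(off,(454.3,233.2),110,1.571,-.205); print(p,B.apply(a))
print(subprocess.run(["python3","go.py","%f,%f,%f,1.571,-0.205"%tuple(p)],capture_output=True,text=True).stdout)
E
```

```text
[-23.96900652   0.         111.74116229] [ 0.20160776  0.         -0.97946634]
[454.2998533  233.92028806 224.28071495] [ 4.07527002e-07 -2.00088665e-03  9.99997998e-01]
at [499.1 -60.6 273.6] [-3.138 -0.201  0.699] F [ 0.4  0.3 -0.3] w 12.6 t 28.6167
fence frame -146.9 -200.1 relyaw 0.768
454.299853,233.920288,224.280715,1.571,-0.205 -> 0.4741 -0.8467 0.2673 0.1101 0.0014 -0.5437 rows 7.2
```

Call:
move_arm(
  rows="0.06 -0.11 0 0.014 0 -0.07 1; 0.12 -0.22 0 0.028 0 -0.14 1; 0.18 -0.33 0 0.042 0 -0.21 1; 0.24 -0.44 0 0.056 0 -0.28 1; 0.3 -0.55 0 0.07 0 -0.35 1; 0.36 -0.66 0.05 0.084 0.001 -0.42 1; 0.42 -0.76 0.1 0.1 0.001 -0.49 1; 0.474 -0.847 0.19 0.11 0.001 -0.544 1; 0.474 -0.847 0.267 0.11 0.001 -0.544 1; 0.474 -0.847 0.267 0.11 0.001 -0.544 1; 0.474 -0.847 0.267 0.11 0.001 -0.544 1; 0.474 -0.847 0.267 0.11 0.001 -0.544 1",
)

```text
clock: 29.62
eef_pos: [454.9, 233.4, 225.0]
tool_rot: [3.141, -0.204, 1.571]
force: [0.6, -0.1, -0.2]
width: 12.2
gripper_force: 58.7
```

```bash
python3 go.py 454.3,233.9,224.3,1.571,-0.205; python3 - <<'E'
from h import *
g=get_image("scene"); t=get_image("top"); np.save("scene4.npy",g["img"]); np.save("top4.npy",t["img"])
a=g["img"][190:290,310:410]; b=t["img"][225:325,95:195]
crop(np.hstack([a,b]),0,0,200,100,4,"c9")
E
```

```text
at [454.9 233.4 225. ] [ 3.141 -0.204  1.571] F [ 0.6 -0.1 -0.2] w 12.2 t 29.6167
fence frame -211.2 90.2 relyaw 1.64
454.3,233.9,224.3,1.571,-0.205 -> 0.0011 -0.002 0.0026 0.0007 0.0007 -0.0003 rows 0.0
```

View pics/c9.png

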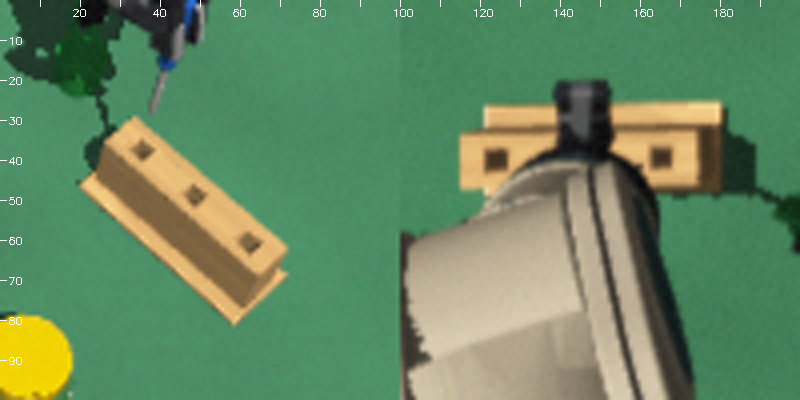

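```bash
python3 - <<'E'
from fit import *
s4=lambda *L:px(L,310,190,4); t4=lambda *L:px([(a-400,b) for a,b in L],95,225,4)
ho=fit("holder",[(T,[(0,52,62),(0,-52,62)],t4((496,160),(661,158))),(S,[(0,52,62),(0,0,62),(0,-52,62)],s4((250,243),(196,195),(143,149)))],(454,285,0))
inv=lambda q:((q+.5-[310,190])*4-.5).round(1)
print(inv(proj(S,[[454.9,232.7,110.7],[454.9,232.7,180.7]])), "obs tip 152,113  ferrule 166,70")
E
```

```text
holder [454.176, 285.665, -0.006] rms 0.37 | per cam mean [[-0.6, 0.2], [-0.4, -0.2]] max [0.5, 0.6, 0.5, 0.5, 0.3]
[[150.3 115.9]
 [166.3  64.7]] obs tip 152,113  ferrule 166,70
```

Tip lines up with the slot (predicted vs seen within 1 mm). Lower it.

```bash
python3 go.py 454,234.2,185,1.571,-0.205 454,234.2,122,1.571,-0.205
```

```text
at [454.8 233.8 226. ] [ 3.139 -0.205  1.572] F [-0.5  0.1  0.1] w 12.3 t 29.8167
fence frame -211.4 90.5 relyaw 1.641
454,234.2,185,1.571,-0.205 -> -0.0266 -0.003 0.1341 0.0018 -0.0001 0.0005 rows 1.0
454,234.2,122,1.571,-0.205 -> -0.0693 -0.0036 0.3397 0.0018 -0.0001 0.0005 rows 2.5
```

Call:
move_arm(
  rows="-0.013 -0.003 0.067 0.001 0 0 1; -0.0266 -0.003 0.134 0.001 0 0 1; -0.0266 -0.003 0.134 0.001 0 0 1; -0.034 -0.003 0.168 0.001 0 0 1; -0.041 -0.003 0.202 0.001 0 0 1; -0.048 -0.003 0.236 0.001 0 0 1; -0.055 -0.0035 0.27 0.001 0 0 1; -0.062 -0.0035 0.305 0.001 0 0 1; -0.0693 -0.0036 0.34 0.001 0 0 1; -0.0693 -0.0036 0.34 0.001 0 0 1; -0.0693 -0.0036 0.34 0.001 0 0 1",
)

```text
clock: 30.73
eef_pos: [453.4, 234.8, 121.6]
tool_rot: [-3.141, -0.205, 1.573]
force: [-0.5, 0.3, 0.7]
width: 12.1
gripper_force: 58.7
```

Call:
move_arm(
  rows="0 0 0 0 0 0 0.3; 0 0 0 0 0 0 -0.2; 0 0 0 0 0 0 -0.2; 0 0 0 0 0 0 -0.2; 0 0 -0.1 0 0 0 -0.2; 0 0 -0.2 0 0 0 -0.2; 0 0 -0.3 0 0 0 -0.2; 0 0 -0.4 0 0 0 0; 0 0 -0.5 0 0 0 0; 0 0 -0.5 0 0 0 0; 0 0 -0.5 0 0 0 0",
)

```text
clock: 31.65
eef_pos: [454.1, 204.4, 269.6]
tool_rot: [3.138, -0.206, 1.573]
force: [-0.1, -0.2, -0.4]
width: 42.4
gripper_force: 0.0
```

```bash
python3 go.py 500,-30,275,0.75,0 518.4,-303.9,200,-0.075,0.27
```

```text
at [454.1 204.4 269.6] [ 3.138 -0.206  1.573] F [-0.1 -0.2 -0.4] w 42.4 t 31.65
fence frame -210.0 61.2 relyaw 1.642
500,-30,275,0.75,0 -> -0.7617 0.1515 -0.1769 -0.0517 -0.1246 0.5221 rows 6.8
518.4,-303.9,200,-0.075,0.27 -> -1.7066 0.2101 -0.1186 0.0357 -0.2326 1.0564 rows 13.6
```

Call:
move_arm(
  rows="-0.1 0.02 -0.025 -0.007 -0.017 0.07 0.3; -0.2 0.04 -0.05 -0.014 -0.034 0.14 0.3; -0.3 0.06 -0.07 -0.021 -0.05 0.21 0.3; -0.4 0.08 -0.09 -0.028 -0.067 0.28 0.3; -0.5 0.1 -0.115 -0.035 -0.083 0.35 0.3; -0.6 0.12 -0.14 -0.042 -0.1 0.42 0.3; -0.7 0.14 -0.16 -0.05 -0.115 0.48 0.3; -0.762 0.151 -0.177 -0.052 -0.125 0.522 0.3; -0.762 0.151 -0.177 -0.052 -0.125 0.522 0.3; -0.762 0.151 -0.177 -0.052 -0.125 0.522 0.3",
)

```text
clock: 32.48
eef_pos: [498.4, -30.2, 272.0]
tool_rot: [-3.138, 0.006, 0.751]
force: [-0.4, 0.9, -0.1]
width: 30.0
gripper_force: 0.0
```

```bash
python3 look.py; python3 go.py 516,-303.9,200,-0.075,0.27; python3 - <<'E'
from h import *
g=get_image("scene"); t=get_image("top"); np.save("scene5.npy",g["img"]); np.save("top5.npy",t["img"])
E
```

```text
block fence xy [-40.3 -46. ] ang 0.008 sides [79.4 89.4]
tray fence xy [-194.1 -228.2] ang 0.053 sides [133.5  63.6]
tray fence xy [ -34.6 -119.4] ang 0.055 sides [61.6 53.6]
at [498.3 -29.1 272.1] [-3.138  0.005  0.753] F [-0.2  1.2 -0.2] w 29.7 t 32.5333
fence frame -149.8 -168.7 relyaw 0.822
516,-303.9,200,-0.075,0.27 -> -0.5817 0.71 0.2407 0.0703 -0.1577 0.5235 rows 6.9
```

Call:
move_arm(
  rows="-0.075 0.09 0 0.009 -0.02 0.067 0.3; -0.15 0.18 0 0.018 -0.04 0.134 0.3; -0.225 0.27 0 0.027 -0.06 0.2 0.3; -0.3 0.36 0.02 0.036 -0.08 0.267 0.3; -0.375 0.45 0.05 0.045 -0.1 0.334 0.3; -0.45 0.54 0.1 0.054 -0.12 0.4 0.3; -0.52 0.63 0.16 0.063 -0.14 0.467 0.3; -0.582 0.71 0.2 0.07 -0.158 0.523 0.3; -0.582 0.71 0.24 0.07 -0.158 0.523 0.3; -0.582 0.71 0.24 0.07 -0.158 0.523 0.3; -0.582 0.71 0.24 0.07 -0.158 0.523 0.3",
)

```text
clock: 33.55
eef_pos: [516.4, -303.0, 200.6]
tool_rot: [-3.14, 0.269, -0.073]
force: [-0.4, 0.5, 0.0]
width: 29.8
gripper_force: 0.0
```

```bash
python3 go.py 498.5,-302.4,122.1,-0.075,0.27
```

```text
at [ 516.4 -303.   200.6] [-3.14   0.269 -0.073] F [-0.4  0.5  0. ] w 29.8 t 33.55
fence frame -112.9 -440.8 relyaw -0.004
498.5,-302.4,122.1,-0.075,0.27 -> 0.0122 0.0027 0.2681 -0.0008 -0.0003 0.0012 rows 1.9
```

Call:
move_arm(
  rows="0.012 0.003 0.05 0 0 0.001 0.3; 0.012 0.003 0.1 0 0 0.001 0.3; 0.012 0.003 0.15 0 0 0.001 0.3; 0.012 0.003 0.2 0 0 0.001 0.3; 0.012 0.003 0.268 0 0 0.001 0.3; 0.012 0.003 0.268 0 0 0.001 0.3; 0.012 0.003 0.268 0 0 0.001 0.3; 0.012 0.003 0.268 0 0 0.001 1; 0.012 0.003 0.268 0 0 0.001 1; 0.012 0.003 0.268 0 0 0.001 1; 0.012 0.003 0.268 0 0 0.001 1; 0.012 0.003 0.268 0 0 0.001 1",
)

```text
clock: 34.55
eef_pos: [499.4, -304.4, 123.9]
tool_rot: [3.14, 0.266, -0.077]
force: [2.1, 0.9, 4.8]
width: 12.4
gripper_force: 58.7
```

Call:
move_arm(
  rows="0.01 0 -0.05 0 0 0 1; 0.02 0 -0.1 0 0 0 1; 0.03 0 -0.15 0 0 0 1; 0.041 0 -0.2 0 0 0 1; 0.051 0 -0.246 0 0 0 1; 0.051 0 -0.35 0 0 0 1; 0.051 0 -0.45 0 0 0 1; 0.051 0 -0.45 0 0 0 1; 0.051 0 -0.45 0 0 0 1",
)

```text
clock: 35.3
eef_pos: [549.5, -309.1, 250.4]
tool_rot: [3.138, 0.265, -0.078]
force: [-0.2, 0.5, -1.4]
width: 12.7
gripper_force: 58.4
```

```bash
python3 go.py 500,-60,275,0.7,-0.205
```

```text
at [ 549.5 -309.1  250.4] [ 3.138  0.265 -0.078] F [-0.2  0.5 -1.4] w 12.7 t 35.3
fence frame -79.4 -444.6 relyaw -0.009
500,-60,275,0.7,-0.205 -> -0.2427 -0.815 -0.0216 -0.0131 0.2847 -0.499 rows 7.2
```

Call:
move_arm(
  rows="-0.03 -0.1 -0.01 -0.002 0.035 -0.06 1; -0.06 -0.2 -0.02 -0.004 0.07 -0.12 1; -0.09 -0.3 -0.02 -0.006 0.105 -0.18 1; -0.12 -0.4 -0.02 -0.008 0.14 -0.24 1; -0.15 -0.5 -0.02 -0.01 0.175 -0.3 1; -0.18 -0.6 -0.02 -0.011 0.21 -0.37 1; -0.21 -0.7 -0.02 -0.012 0.25 -0.44 1; -0.243 -0.815 -0.022 -0.013 0.285 -0.5 1; -0.243 -0.815 -0.022 -0.013 0.285 -0.5 1; -0.243 -0.815 -0.022 -0.013 0.285 -0.5 1; -0.243 -0.815 -0.022 -0.013 0.285 -0.5 1",
)

```text
clock: 36.22
eef_pos: [498.9, -60.0, 273.8]
tool_rot: [-3.138, -0.203, 0.699]
force: [0.1, 0.1, -1.0]
width: 12.7
gripper_force: 58.5
```

```bash
python3 - <<'E'
from gf import *
import subprocess
off,a=offset("yellow",np.array([499.4,-304.4,123.9]),[3.14,.266,-.077]); print(off,a)
p,B=place(off,(454.2,285.5),115,1.571,-.205); print(p,B.apply(a))
print(subprocess.run(["python3","go.py","%f,%f,%f,1.571,-0.205"%tuple(p)],capture_output=True,text=True).stdout)
E
```

```text
[-25.43250499   0.         114.39994486] [ 0.20748093  0.         -0.97823906]
[454.1996717  287.11190148 232.18174545] [-8.14515841e-07  3.99913101e-03  9.99992003e-01]
at [498.9 -60.  273.8] [-3.138 -0.203  0.699] F [ 0.1  0.1 -1. ] w 12.7 t 36.2167
fence frame -147.1 -199.5 relyaw 0.768
454.199672,287.111901,232.181745,1.571,-0.205 -> 0.5899 -0.9802 0.2668 0.1103 0.0001 -0.5433 rows 8.5
```

```bash
python3 go.py 454.2,287.1,300,1.571,-0.205
```

```text
at [498.9 -60.  273.8] [-3.138 -0.203  0.699] F [ 0.1  0.1 -1. ] w 12.7 t 36.2167
fence frame -147.1 -199.5 relyaw 0.768
454.2,287.1,300,1.571,-0.205 -> 0.6355 -0.981 0.0454 0.1103 0.0001 -0.5433 rows 8.4
```

Call:
move_arm(
  rows="0.06 -0.11 -0.06 0.014 0 -0.07 1; 0.12 -0.22 -0.06 0.028 0 -0.14 1; 0.2 -0.33 -0.04 0.042 0 -0.21 1; 0.27 -0.44 -0.02 0.056 0 -0.28 1; 0.34 -0.55 0 0.07 0 -0.35 1; 0.42 -0.66 0.02 0.084 0 -0.42 1; 0.49 -0.77 0.04 0.1 0 -0.49 1; 0.56 -0.88 0.045 0.11 0 -0.543 1; 0.6355 -0.981 0.045 0.11 0 -0.543 1; 0.6355 -0.981 0.045 0.11 0 -0.543 1; 0.6355 -0.981 0.045 0.11 0 -0.543 1; 0.6355 -0.981 0.045 0.11 0 -0.543 1",
)

```text
clock: 37.22
eef_pos: [455.0, 286.4, 299.9]
tool_rot: [3.141, -0.203, 1.57]
force: [0.9, -1.9, -0.8]
width: 12.6
gripper_force: 58.7
```

```bash
python3 go.py 454.2,287.1,232,1.571,-0.205
```

```text
at [455.  286.4 299.9] [ 3.141 -0.203  1.57 ] F [ 0.9 -1.9 -0.8] w 12.6 t 37.2167
fence frame -214.8 143.0 relyaw 1.639
454.2,287.1,232,1.571,-0.205 -> -0.0434 -0.0028 0.2222 0.0006 0.0011 -0.0006 rows 1.6
```

Call:
move_arm(
  rows="0 0 0 0 0 0 1; -0.02 -0.003 0.1 0 0 0 1; -0.0434 -0.003 0.222 0 0.001 0 1; -0.0434 -0.003 0.222 0 0.001 0 1; -0.0434 -0.003 0.222 0 0.001 0 1; -0.0434 -0.003 0.222 0 0.001 0 1",
)

```text
clock: 37.72
eef_pos: [454.7, 288.0, 234.4]
tool_rot: [3.138, -0.207, 1.57]
force: [0.5, -0.1, 0.6]
width: 12.5
gripper_force: 58.7
```

```bash
python3 go.py 454.2,287.1,185,1.571,-0.205 454.2,287.1,125,1.571,-0.205; python3 - <<'E'
from fit import *
from gf import offset,Ro
g=get_image("scene"); crop(g["img"],310,180,100,110,5,"c10")
s=read_state(); p=np.array(s["eef_pos"]); R0=Ro.from_euler("xyz",s["tool_rot"]); off,a=offset("yellow",np.array([499.4,-304.4,123.9]),[3.14,.266,-.077])
tip=p+R0.apply(off); print(tip); q=proj(S,[tip,tip+R0.apply(a)*70]); print(((q+.5-[310,180])*5-.5).round(1))
E
```

```text
at [454.7 288.  234.4] [ 3.138 -0.207  1.57 ] F [ 0.5 -0.1  0.6] w 12.5 t 37.7167
fence frame -215.2 144.6 relyaw 1.639
454.2,287.1,185,1.571,-0.205 -> -0.0369 -0.0023 0.1604 0.0022 -0.0015 -0.0004 rows 1.2
454.2,287.1,125,1.571,-0.205 -> -0.0781 -0.0029 0.3561 0.0022 -0.0015 -0.0004 rows 2.6
[455.38904311 287.66577193 117.92274129]
[[261.6 250.5]
 [286.1 187.3]]
```

View pics/c10.png

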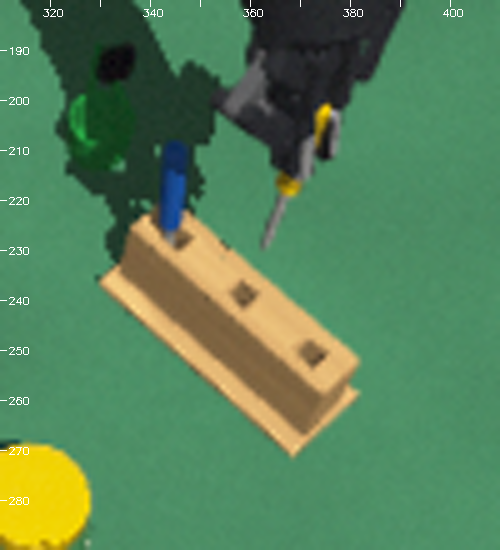

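Blue stands in slot 1; yellow tip at crop (263,247) agrees with prediction (262,250). Lower.

Call:
move_arm(
  rows="-0.018 -0.002 0.08 0.002 -0.001 0 1; -0.037 -0.0023 0.16 0.002 -0.001 0 1; -0.037 -0.0023 0.16 0.002 -0.001 0 1; -0.044 -0.0025 0.195 0.002 -0.001 0 1; -0.051 -0.0025 0.23 0.002 -0.001 0 1; -0.058 -0.0025 0.262 0.002 -0.001 0 1; -0.065 -0.003 0.295 0.002 -0.001 0 1; -0.072 -0.003 0.326 0.002 -0.001 0 1; -0.078 -0.003 0.356 0.002 -0.001 0 1; -0.078 -0.003 0.356 0.002 -0.001 0 1; -0.078 -0.003 0.356 0.002 -0.001 0 1",
)

```text
clock: 38.78
eef_pos: [452.5, 287.5, 123.3]
tool_rot: [-3.139, -0.205, 1.572]
force: [-0.2, 0.7, -0.5]
width: 12.5
gripper_force: 58.7
```

Call:
move_arm(
  rows="0 0 0 0 0 0 0.3; 0 0 0 0 0 0 0; 0 0 0 0 0 0 0; 0 0 0 0 0 0 0; 0.02 0 -0.1 0 0 0 0; 0.04 0 -0.2 0 0 0 0; 0.06 0 -0.3 0 0 0 0; 0.08 0 -0.4 0 0 0 0; 0.1 0 -0.5 0 0 0 0; 0.1 0 -0.55 0 0 0 0; 0.1 0 -0.55 0 0 0 0",
)

```text
clock: 39.7
eef_pos: [455.0, 284.0, 295.7]
tool_rot: [3.135, -0.209, 1.573]
force: [0.5, -0.3, -0.4]
width: 43.1
gripper_force: 0.0
```

```bash
python3 go.py 500,-10,275,0.75,0 
```

```text
at [455.  284.  295.7] [ 3.135 -0.209  1.573] F [ 0.5 -0.3 -0.4] w 43.1 t 39.7
fence frame -214.6 140.7 relyaw 1.642
500,-10,275,0.75,0 -> -0.9734 0.1486 -0.1347 -0.0508 -0.1269 0.5216 rows 7.2
```

Call:
move_arm(
  rows="-0.11 0.02 -0.03 -0.007 -0.017 0.07 0.3; -0.22 0.04 -0.06 -0.014 -0.034 0.14 0.3; -0.33 0.06 -0.08 -0.021 -0.05 0.21 0.3; -0.44 0.08 -0.1 -0.028 -0.067 0.28 0.3; -0.55 0.1 -0.12 -0.035 -0.083 0.35 0.3; -0.66 0.12 -0.135 -0.042 -0.1 0.42 0.3; -0.77 0.13 -0.135 -0.05 -0.115 0.48 0.3; -0.88 0.14 -0.135 -0.051 -0.127 0.522 0.3; -0.973 0.149 -0.135 -0.051 -0.127 0.522 0.3; -0.973 0.149 -0.135 -0.051 -0.127 0.522 0.3; -0.973 0.149 -0.135 -0.051 -0.127 0.522 0.3; -0.973 0.149 -0.135 -0.051 -0.127 0.522 0.3",
)

```text
clock: 40.7
eef_pos: [497.7, -9.9, 271.0]
tool_rot: [-3.138, 0.008, 0.75]
force: [-0.0, 0.4, -0.7]
width: 29.9
gripper_force: 0.0
```

```bash
python3 look.py; python3 go.py 512,-357.2,205,-0.075,0.27; python3 - <<'E'
from h import *
g=get_image("scene"); a=np.load("scene0.npy").astype(int); b=g["img"].astype(int)
for n,i in(("now",b),("start",a)):
    m=((i[...,0]>150)&(i[...,1]<70)&(i[...,2]<70)); v,u=np.nonzero(m[105:125,200:225]); print(n,len(u),u.mean()+200,v.mean()+105)
E
```

```text
block fence xy [-40.4 -45.9] ang 0.002 sides [79.2 89.1]
tray fence xy [-182.1 -179.5] ang 0.057 sides [ 92.6 213.5]
tray fence xy [ -34.6 -119.4] ang 0.055 sides [61.6 53.6]
at [497.9  -9.4 271.2] [-3.138  0.008  0.752] F [-0.1  0.4  0.6] w 29.5 t 40.75
fence frame -151.6 -149.1 relyaw 0.821
512,-357.2,205,-0.075,0.27 -> -0.7556 0.8799 0.2236 0.071 -0.1564 0.5229 rows 8.5
now 28 210.92857142857142 112.53571428571429
start 14 209.0 111.28571428571429
```

Call:
move_arm(
  rows="-0.08 0.1 0 0.008 -0.018 0.06 0.3; -0.16 0.2 0 0.016 -0.036 0.12 0.3; -0.25 0.3 0 0.024 -0.054 0.18 0.3; -0.33 0.4 0.02 0.032 -0.072 0.24 0.3; -0.42 0.5 0.04 0.04 -0.09 0.3 0.3; -0.5 0.6 0.08 0.048 -0.108 0.36 0.3; -0.59 0.7 0.12 0.056 -0.126 0.43 0.3; -0.68 0.8 0.16 0.064 -0.144 0.48 0.3; -0.756 0.88 0.2 0.071 -0.156 0.523 0.3; -0.756 0.88 0.224 0.071 -0.156 0.523 0.3; -0.756 0.88 0.224 0.071 -0.156 0.523 0.3; -0.756 0.88 0.224 0.071 -0.156 0.523 0.3",
)

```text
clock: 41.8
eef_pos: [512.2, -356.8, 204.7]
tool_rot: [-3.14, 0.269, -0.074]
force: [-0.0, 0.4, 0.3]
width: 30.0
gripper_force: 0.0
```

```bash
python3 go.py 494.6,-356,122.1,-0.075,0.27
```

```text
at [ 512.2 -356.8  204.7] [-3.14   0.269 -0.074] F [-0.   0.4  0.3] w 30.0 t 41.8
fence frame -113.4 -494.7 relyaw -0.005
494.6,-356,122.1,-0.075,0.27 -> 0.0167 0.0022 0.2811 -0.001 -0.0004 0.0003 rows 2.0
```

Call:
move_arm(
  rows="0.017 0.002 0.05 0 0 0 0.3; 0.017 0.002 0.1 0 0 0 0.3; 0.017 0.002 0.15 0 0 0 0.3; 0.017 0.002 0.2 0 0 0 0.3; 0.017 0.002 0.24 0 0 0 0.3; 0.017 0.002 0.281 0 0 0 0.3; 0.017 0.002 0.281 0 0 0 0.3; 0.017 0.002 0.281 0 0 0 0.3",
)

```text
clock: 42.47
eef_pos: [495.3, -356.0, 123.6]
tool_rot: [-3.141, 0.268, -0.074]
force: [-0.1, -0.1, -0.7]
width: 30.2
gripper_force: 0.0
```

Call:
move_arm(
  rows="0 0 0 0 0 0 0.6; 0 0 0 0 0 0 1; 0 0 0 0 0 0 1; 0 0 0 0 0 0 1; 0 0 0 0 0 0 1; 0 0 0 0 0 0 1",
)

```text
clock: 42.97
eef_pos: [495.7, -357.0, 123.9]
tool_rot: [-3.141, 0.266, -0.076]
force: [2.2, 3.4, 5.3]
width: 12.4
gripper_force: 58.5
```

Call:
move_arm(
  rows="0.01 0 -0.05 0 0 0 1; 0.02 0 -0.1 0 0 0 1; 0.03 0 -0.15 0 0 0 1; 0.041 0 -0.2 0 0 0 1; 0.051 0 -0.246 0 0 0 1; 0.051 0 -0.35 0 0 0 1; 0.051 0 -0.45 0 0 0 1; 0.051 0 -0.45 0 0 0 1; 0.051 0 -0.45 0 0 0 1",
)

```text
clock: 43.72
eef_pos: [545.3, -363.1, 250.6]
tool_rot: [3.138, 0.265, -0.078]
force: [-0.2, -1.0, -0.5]
width: 12.5
gripper_force: 58.6
```

```bash
python3 go.py 500,-90,275,0.7,-0.205
```

```text
at [ 545.3 -363.1  250.6] [ 3.138  0.265 -0.078] F [-0.2 -1.  -0.5] w 12.5 t 43.7167
fence frame -79.9 -498.7 relyaw -0.009
500,-90,275,0.7,-0.205 -> -0.2349 -0.8958 -0.0235 -0.0129 0.2849 -0.4988 rows 7.2
```

Call:
move_arm(
  rows="-0.04 -0.1 -0.01 -0.002 0.035 -0.06 1; -0.08 -0.2 -0.02 -0.004 0.07 -0.12 1; -0.11 -0.31 -0.02 -0.006 0.105 -0.18 1; -0.14 -0.42 -0.02 -0.008 0.14 -0.24 1; -0.17 -0.54 -0.02 -0.01 0.175 -0.3 1; -0.19 -0.66 -0.02 -0.011 0.21 -0.37 1; -0.21 -0.78 -0.02 -0.012 0.25 -0.44 1; -0.235 -0.896 -0.023 -0.013 0.285 -0.5 1; -0.235 -0.896 -0.023 -0.013 0.285 -0.5 1; -0.235 -0.896 -0.023 -0.013 0.285 -0.5 1; -0.235 -0.896 -0.023 -0.013 0.285 -0.5 1; -0.235 -0.896 -0.023 -0.013 0.285 -0.5 1",
)

```text
clock: 44.72
eef_pos: [499.4, -90.2, 273.6]
tool_rot: [-3.137, -0.203, 0.699]
force: [0.4, -0.3, 0.1]
width: 12.9
gripper_force: 58.5
```

```bash
python3 - <<'E'
from gf import *
import subprocess
off,a=offset("red",np.array([495.7,-357,123.9]),[-3.141,.266,-.076])
p,B=place(off,(454.4,337.5),115,1.571,-.205); print(p,B.apply(a))
print(subprocess.run(["python3","go.py","%f,%f,300,1.571,-0.205"%tuple(p[:2]),"485,200,300,1.25,-0.205"],capture_output=True,text=True).stdout)
E
```

```text
[454.39963877 339.27358327 232.26852484] [-8.14667939e-07  3.99987778e-03  9.99992000e-01]
at [499.4 -90.2 273.6] [-3.137 -0.203  0.699] F [ 0.4 -0.3  0.1] w 12.9 t 44.7167
fence frame -144.5 -229.6 relyaw 0.768
454.399639,339.273583,300,1.571,-0.205 -> 0.8069 -1.1924 0.0816 0.1102 -0.0002 -0.5438 rows 10.4
485,200,300,1.25,-0.205 -> 0.5909 -0.7715 0.0353 0.0686 0.0003 -0.3437 rows 7.0
```

Call:
move_arm(
  rows="0.06 -0.1 -0.06 0.01 0 -0.05 1; 0.14 -0.2 -0.06 0.02 0 -0.1 1; 0.22 -0.3 -0.05 0.03 0 -0.15 1; 0.3 -0.4 -0.03 0.04 0 -0.2 1; 0.38 -0.5 -0.01 0.05 0 -0.25 1; 0.46 -0.6 0.01 0.06 0 -0.3 1; 0.54 -0.7 0.03 0.068 0 -0.34 1; 0.59 -0.77 0.035 0.068 0 -0.344 1; 0.59 -0.77 0.035 0.068 0 -0.344 1; 0.59 -0.77 0.035 0.068 0 -0.344 1; 0.59 -0.77 0.035 0.068 0 -0.344 1",
)

```text
clock: 45.63
eef_pos: [484.9, 199.4, 300.2]
tool_rot: [3.14, -0.204, 1.251]
force: [-0.5, 0.3, -1.1]
width: 12.2
gripper_force: 58.7
```

```bash
python3 go.py 454.4,339.3,300,1.571,-0.205
```

```text
at [484.9 199.4 300.2] [ 3.14  -0.204  1.251] F [-0.5  0.3 -1.1] w 12.2 t 45.6333
fence frame -179.0 58.3 relyaw 1.32
454.4,339.3,300,1.571,-0.205 -> 0.402 -0.2432 0.0837 0.0422 0.0008 -0.1996 rows 3.4
```

Call:
move_arm(
  rows="0.1 -0.06 0.02 0.01 0 -0.05 1; 0.2 -0.12 0.04 0.02 0 -0.1 1; 0.3 -0.18 0.06 0.03 0 -0.15 1; 0.402 -0.243 0.084 0.042 0.001 -0.2 1; 0.402 -0.243 0.084 0.042 0.001 -0.2 1; 0.402 -0.243 0.084 0.042 0.001 -0.2 1; 0.402 -0.243 0.084 0.042 0.001 -0.2 1; 0.402 -0.243 0.084 0.042 0.001 -0.2 1",
)

```text
clock: 46.3
eef_pos: [454.8, 338.1, 300.4]
tool_rot: [3.14, -0.205, 1.569]
force: [0.8, -0.5, -1.0]
width: 12.4
gripper_force: 58.7
```

```bash
python3 go.py 454.4,339.3,232,1.571,-0.205
```

```text
at [454.8 338.1 300.4] [ 3.14  -0.205  1.569] F [ 0.8 -0.5 -1. ] w 12.4 t 46.3
fence frame -218.5 194.6 relyaw 1.638
454.4,339.3,232,1.571,-0.205 -> -0.0426 -0.0016 0.224 0.001 -0.0 -0.001 rows 1.6
```

Call:
move_arm(
  rows="0 0 0 0 0 0 1; -0.02 -0.002 0.1 0.001 0 0 1; -0.0426 -0.002 0.224 0.001 0 0 1; -0.0426 -0.002 0.224 0.001 0 0 1; -0.0426 -0.002 0.224 0.001 0 0 1; -0.0426 -0.002 0.224 0.001 0 0 1",
)

```text
clock: 46.8
eef_pos: [454.1, 342.1, 233.8]
tool_rot: [3.14, -0.208, 1.573]
force: [-0.5, -0.0, 0.1]
width: 12.4
gripper_force: 58.8
```

```bash
python3 go.py 454.2,339.2,185,1.571,-0.205 454.2,339.2,125,1.571,-0.205; python3 - <<'E'
from fit import *
from gf import offset,Ro
g=get_image("scene"); t=get_image("top"); a=g["img"][190:290,310:410]; b=t["img"][155:245,185:305]; b=np.vstack([b,np.zeros((10,120,3),np.uint8)])
crop(np.hstack([a,b]),0,0,220,100,3,"c11",20); crop(g["img"],310,180,100,110,5,"c11")
s=read_state(); p=np.array(s["eef_pos"]); R0=Ro.from_euler("xyz",s["tool_rot"]); off,a=offset("red",np.array([495.7,-357,123.9]),[-3.141,.266,-.076])
tip=p+R0.apply(off); print(tip); q=proj(S,[tip,tip+R0.apply(a)*70]); print(((q+.5-[310,180])*5-.5).round(1))
E
```

```text
at [454.1 342.1 233.8] [ 3.14  -0.208  1.573] F [-0.5 -0.   0.1] w 12.4 t 46.8
fence frame -219.5 198.5 relyaw 1.642
454.2,339.2,185,1.571,-0.205 -> -0.043 0.0002 0.1573 0.0005 -0.0018 0.0012 rows 1.2
454.2,339.2,125,1.571,-0.205 -> -0.0842 -0.0001 0.353 0.0005 -0.0018 0.0012 rows 2.6
[454.24733691 341.21616895 116.95274657]
[[335.5 312. ]
 [363.7 250.9]]
```

View pics/c11.png

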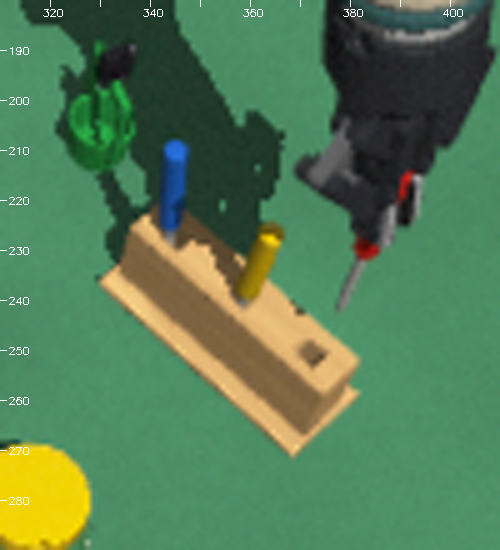

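Yellow and blue stand in their slots; red tip at crop (340,308) near prediction (336,312). Settle and lower.

```bash
python3 go.py 454.6,338.7,185,1.571,-0.205 454.6,338.7,125,1.571,-0.205
```

```text
at [454.  342.6 234.2] [ 3.139 -0.209  1.574] F [0.1 0.  0.4] w 12.7 t 47.0
fence frame -219.7 199.0 relyaw 1.643
454.6,338.7,185,1.571,-0.205 -> -0.0466 0.0017 0.1579 0.0012 -0.0023 0.002 rows 1.2
454.6,338.7,125,1.571,-0.205 -> -0.088 0.0012 0.3535 0.0012 -0.0023 0.002 rows 2.6
```

Call:
move_arm(
  rows="-0.023 0.002 0.08 0.001 -0.002 0.002 1; -0.0466 0.0017 0.158 0.001 -0.002 0.002 1; -0.0466 0.0017 0.158 0.001 -0.002 0.002 1; -0.0466 0.0017 0.158 0.001 -0.002 0.002 1; -0.0466 0.0017 0.158 0.001 -0.002 0.002 1",
)

```text
clock: 47.42
eef_pos: [454.3, 338.9, 184.6]
tool_rot: [-3.141, -0.205, 1.571]
force: [-0.0, -0.1, -0.5]
width: 12.4
gripper_force: 58.8
```

```bash
python3 go.py 454.6,338.7,125,1.571,-0.205
```

```text
at [454.3 338.9 184.6] [-3.141 -0.205  1.571] F [-0.  -0.1 -0.5] w 12.4 t 47.4167
fence frame -219.1 195.3 relyaw 1.64
454.6,338.7,125,1.571,-0.205 -> -0.041 0.0013 0.1944 -0.0005 -0.0001 0.0 rows 1.4
```

Call:
move_arm(
  rows="-0.007 0.001 0.033 0 0 0 1; -0.014 0.001 0.066 0 0 0 1; -0.021 0.001 0.099 0 0 0 1; -0.028 0.001 0.132 0 0 0 1; -0.035 0.001 0.165 0 0 0 1; -0.041 0.001 0.194 0 0 0 1; -0.041 0.001 0.194 0 0 0 1; -0.041 0.001 0.194 0 0 0 1",
)

```text
clock: 48.08
eef_pos: [453.2, 337.6, 122.7]
tool_rot: [-3.137, -0.203, 1.57]
force: [0.1, 0.0, 0.1]
width: 12.7
gripper_force: 58.8
```

Clean entry. Release, rise, move clear and inspect.

Call:
move_arm(
  rows="0 0 0 0 0 0 0.3; 0 0 0 0 0 0 0; 0 0 0 0 0 0 0; 0 0 0 0 0 0 0; 0.02 0 -0.1 0 0 0 0; 0.04 0 -0.2 0 0 0 0; 0.06 0 -0.3 0 0 0 0; 0.08 0 -0.4 0 0 0 0; 0.1 0 -0.5 0 0 0 0; 0.2 -0.05 -0.52 0 0 0 0; 0.3 -0.05 -0.52 0 0 0 0; 0.4 -0.05 -0.52 0 0 0 0",
)

```text
clock: 49.08
eef_pos: [438.9, 424.7, 302.8]
tool_rot: [-3.141, -0.205, 1.57]
force: [0.6, 0.1, -0.2]
width: 42.6
gripper_force: 0.0
```

```bash
python3 look.py; python3 - <<'E'
from h import *
g=get_image("scene"); t=get_image("top")
a=g["img"][95:295,165:405]; a=cv2.resize(a,None,fx=2,fy=2); b=t["img"][165:265,105:315]; b=cv2.resize(b,None,fx=480/210,fy=480/210,interpolation=cv2.INTER_CUBIC)
im=np.vstack([a,b])[:600]; cv2.imwrite("pics/end.png",im[...,::-1])
E
```

```text
block fence xy [-40.3 -45.9] ang 0.005 sides [79.2 89.2]
tray fence xy [ -34.6 -119.4] ang 0.055 sides [61.6 53.6]
```

View pics/end.png

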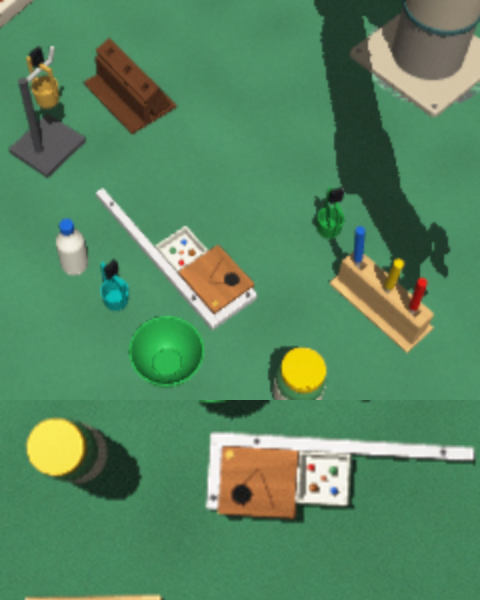

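```bash
python3 - <<'E'
from fit import *
import gf
F=np.array([659.4,128.9,0]); w=lambda x,y,z:F+R(-.069)@np.array([x,y,z],float)
for n,p in dict(TL=(0,-90),TR=(0,-150),BR=(-60,-150),BL=(-60,-90)).items():
    q=proj(T,w(*p,20))[0]; print(n,((q+.5-[105,165])*480/210+[0,400]).round(1))
print("obs 299,452 351,455 350,507 297,506")
for n,y in dict(blue=233.5,yellow=285.6,red=337.6).items():
    q=proj(S,[454.2,y,155])[0]; print(n,"upright at bottom ->",((q+.5-[165,95])*2).round(1))
g=get_image("scene"); t=get_image("top"); i=g["img"].astype(int)
hsv=cv2.cvtColor(g["img"],cv2.COLOR_RGB2HSV)
for n,lo,hi in(("blue",(108,150,90),(125,255,255)),("yellow",(20,150,90),(30,255,255)),("red",(0,200,90),(4,255,255))):
    m=cv2.inRange(hsv,lo,hi)[195:255,335:385]; v,u=np.nonzero(m); print(n,len(u),"topmost",((u[v<=v.min()+1].mean()+335.5-165)*2).round(1),(v.min()+195-95)*2,"low",(u[v>=v.max()-1].mean()+335.5-165)*2,(v.max()+196-95)*2)
    T0=t["img"]; h2=cv2.cvtColor(T0,cv2.COLOR_RGB2HSV)
    m=cv2.inRange(h2,lo,hi)[225:300,90:190]; v,u=np.nonzero(m); 
    if len(u): print("  top view px",u.mean()+90,v.mean()+225,len(u))
for y in(233.5,285.6,337.6): print("pred top end",proj(T,[454.2,y,155])[0].round(1),"handle low",proj(S,[454.2,y,75])[0].round(1))
E
```

```text
TL [298.9 450.3]
TR [349.9 453.2]
BR [347.2 504.2]
BL [296.  501.4]
obs 299,452 351,455 350,507 297,506
blue upright at bottom -> [371.1 232.3]
yellow upright at bottom -> [399.2 255.9]
red upright at bottom -> [428.3 280.3]
blue 54 topmost 360.6 228 low 358.20000000000005 262
  top view px 156.94736842105263 264.63157894736844 19
yellow 82 topmost 398.7 258 low 389.44444444444446 290
  top view px 126.13043478260869 264.6521739130435 46
red 60 topmost 422.0 278 low 414.42857142857144 310
  top view px 108.26666666666667 265.8666666666667 15
pred top end [150.2 269. ] handle low [345.7 224.7]
pred top end [127.5 269.4] handle low [358.9 236.2]
pred top end [104.8 269.8] handle low [372.6 248. ]
```

```bash
python3 - <<'E'
from fit import *
F=np.array([659.4,128.9,0])
g=np.mean([get_image("top")["img"].astype(float) for _ in range(3)],0)
r=g[...,0]  # red channel: green cloth low
def edge(cols,v0,v1,thr,up):
    out=[]
    for u in cols:
        c=r[v0:v1,u]; idx=[i for i in range(len(c)-1) if (c[i]<thr<=c[i+1] if up else c[i]>=thr>c[i+1])]
        if idx: i=idx[0] if up else idx[-1]; out.append((u,v0+i+(thr-c[i])/(c[i+1]-c[i])))
    return np.array(out)
def fr(pts,z): q=np.array([ray(T,u,v,z) for u,v in pts])-F; q=(R(.069)@q.T).T; k=np.polyfit(q[:,1],q[:,0],1); return "x=%.1f slope=%.3f"%(q[:,0].mean(),k[0]), np.round(q[:,0],1)
print("strip outer (14,z16)",fr(edge(range(205,305,4),172,192,130,True),16)[0])
e=edge(range(238,256),195,222,130,False); print("tray -x edge z0",fr(e,0),"z20",fr(e,20)[0])
e=edge(range(205,232),205,228,100,False); print("block -x z0",fr(e,0),"z24",fr(e,24)[0])
print(np.round(r[180:218:1,246]).astype(int))
E
```

```text
strip outer (14,z16) x=16.3 slope=0.005
tray -x edge z0 ('x=-61.3 slope=0.013', array([-61.2, -61.1, -61.1, -61.1, -61. , -60.9, -60.8, -61.2, -61.4,
       -61.4, -61.7, -61.7, -61.6, -61.5, -61.4, -61.6, -61.5, -61.3])) z20 x=-61.7 slope=0.013
block -x z0 ('x=-79.4 slope=-0.001', array([-79.4, -79.4, -79.2, -79.1, -79.1, -79.2, -79.2, -79.1, -79.2,
       -79.2, -80. , -80.1, -80.1, -80. , -79.8, -79.7, -79.6, -79.5,
       -79.4, -79.3, -79.2, -79.2, -79.2, -79.1, -79.1, -79.1, -79.2])) z24 x=-79.5 slope=-0.001
[ 73 111 194 241 245 245 237 213 227 155 182 242 245 245 246 245 245 238
 214 203 208 243 245 245 245 245 245 245 244 234 151  49  41  65  68  66
  68  69]
```

Everything checks within tolerance: the tray edge is about 1 mm from nominal with slope 0.013, the block is home, and the basket hangs. All the files stand at the bottom of their slots. Handing in.

```bash
python3 -c "
from cell import *
print(finish_job())"
```

```text
the job is handed in; nothing more can be done
None
```

I handed the job in after about 50 s of robot time. The basket hangs on the hook, the block and tray are against the strips, and the blue, yellow and red files stand in holder slots 1, 2 and 3. The hand-in returned no verdict; from the last pictures everything looked within tolerance. The tray's fit against the long strip is the least certain: its far edge read about 1 mm off nominal, and I did not push it again to confirm.

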